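# Pin up an album cover after drilling

### The job

The album cover has just been drilled: lift the drilling bridge off it and drape it over about the middle of the rail's bar, hanging free with the bar inside its channel, then sweep all the loose chips off the cover onto the bench with the scraper block (never with the fingers) and stand the scraper upright back on the bench. Then push every registration pin in the rest down through an eyelet hole of the cover, any free hole for each, fully home with its flange on the leather. Leave the paper weight, the bone folder and the spectacles where they are, and leave everything at rest.

Things in the scene. Friction and masses are not known exactly. Their poses are not given: they have to be found in the camera images.
- cover: brown leather-covered album cover fixed flat on a plywood jig, together a slab 180 (x) x 220 (y) x 35 mm, fixed to the bench. Origin at the centre of its underside on the bench; z up, top face at +35 mm. Four brass-rimmed eyelet holes along its spine side at x = +55, y = -72, -24, +24, +72 mm
- hole1 (a point): mouth of eyelet hole 1 in the cover's top face (35 mm above the bench); round, 12 mm bore, runs straight down through the whole 35 mm; rim chamfered 1.5 mm
- hole2 (a point): mouth of eyelet hole 2 in the cover's top face (35 mm above the bench); round, 12 mm bore, runs straight down through the whole 35 mm; rim chamfered 1.5 mm
- hole3 (a point): mouth of eyelet hole 3 in the cover's top face (35 mm above the bench); round, 12 mm bore, runs straight down through the whole 35 mm; rim chamfered 1.5 mm
- hole4 (a point): mouth of eyelet hole 4 in the cover's top face (35 mm above the bench); round, 12 mm bore, runs straight down through the whole 35 mm; rim chamfered 1.5 mm
- bridge: aluminium drilling bridge: a folded channel open below, 50 (x) x 190 (y) x 44 mm high, top plate and two long side walls 4 mm thick (inside 42 mm wide, 40 mm deep), with four dark guide bushes on top, about 250 g. Stands on the cover over the row of holes at the start. Origin at the centre of its open underside, y along its length, z up; the inside of its top is at +40 mm
- rail: steel rail fixed on the bench: horizontal round bar 12 mm thick, 300 mm long along its y axis, on two posts (16 mm thick, round feet 70 mm across) at y = +-150 mm. Origin on the bench below the bar's middle; z up; bar axis at +150 mm
- rail_mid (a point): middle of the rail's bar, on its axis, 150 mm above the bench
- pinrest: dark wooden pin rest fixed on the bench, 50 (x) x 210 (y) x 40 mm high, four square 14 mm holes right through at y = -75, -25, +25, +75 mm. Origin at the centre of its underside
- pin1: registration pin 1 (may be absent; all alike): brass shank 10 mm thick and 31 mm long with a tapered foot (6 mm), above it a flange 24 mm wide and 4 mm thick and a wooden grip 23 mm wide and 36 mm tall, 71 mm in all, 50 g. Starts upright in the pin rest, flange on its top. Origin at the centre of the shank's foot, z up towards the grip; flange underside at +31 mm
- pin2: registration pin 2 (may be absent; all alike): brass shank 10 mm thick and 31 mm long with a tapered foot (6 mm), above it a flange 24 mm wide and 4 mm thick and a wooden grip 23 mm wide and 36 mm tall, 71 mm in all, 50 g. Starts upright in the pin rest, flange on its top. Origin at the centre of the shank's foot, z up towards the grip; flange underside at +31 mm
- pin3: registration pin 3 (may be absent; all alike): brass shank 10 mm thick and 31 mm long with a tapered foot (6 mm), above it a flange 24 mm wide and 4 mm thick and a wooden grip 23 mm wide and 36 mm tall, 71 mm in all, 50 g. Starts upright in the pin rest, flange on its top. Origin at the centre of the shank's foot, z up towards the grip; flange underside at +31 mm
- pin4: registration pin 4 (may be absent; all alike): brass shank 10 mm thick and 31 mm long with a tapered foot (6 mm), above it a flange 24 mm wide and 4 mm thick and a wooden grip 23 mm wide and 36 mm tall, 71 mm in all, 50 g. Starts upright in the pin rest, flange on its top. Origin at the centre of the shank's foot, z up towards the grip; flange underside at +31 mm
- scraper: scraper block: dark rubber foot 40 (x) x 90 (y) x 20 mm with a wooden handle 28 (x) x 70 (y) x 42 mm on it, 62 mm high in all, 250 g. Stands on the bench. Origin at the centre of its underside, z up
- chip1: loose greyboard chip 1 (may be absent; all alike), 18 x 14 x 6 mm, 12 g, lying on the cover at the start. Origin at the centre of its underside
- chip2: loose greyboard chip 2 (may be absent; all alike), 18 x 14 x 6 mm, 12 g, lying on the cover at the start. Origin at the centre of its underside
- chip3: loose greyboard chip 3 (may be absent; all alike), 18 x 14 x 6 mm, 12 g, lying on the cover at the start. Origin at the centre of its underside
- chip4: loose greyboard chip 4 (may be absent; all alike), 18 x 14 x 6 mm, 12 g, lying on the cover at the start. Origin at the centre of its underside
- chip5: loose greyboard chip 5 (may be absent; all alike), 18 x 14 x 6 mm, 12 g, lying on the cover at the start. Origin at the centre of its underside
- weight: bystander: round brass paper weight, 48 mm across, 44 mm high, origin at the centre of its underside
- folder: bystander: flat bone folder, 150 x 20 x 5 mm, long along its x
- spectacles: bystander: open spectacles, 135 mm wide, 140 mm deep, 40 mm high

How it is judged (in metres and radians):
On the way, in this order (a step that is already met when the one before it is completed fails the run):
1. the bridge hangs over the rail, let go (x of bridge in the frame of rail between -0.02 and 0.02 m and y of bridge in the frame of rail between -0.06 and 0.06 m and height (world z) of bridge between 0.108 and 0.124 m and angle between bridge's own z axis and vertical below 0.3 rad and angle between the y axis of bridge and the y axis of rail, either way round below 0.3 rad and contact force between bridge and rail above 0.5 N and contact force between the fingers and bridge below 0.1 N), for 0.3 s.
2. the scraper block is brought down onto the cover (z of scraper in the frame of cover between 0.028 and 0.045 m and x of scraper in the frame of cover between -0.1 and 0.1 m and y of scraper in the frame of cover between -0.12 and 0.12 m), for 0.1 s.
3. every chip is off the cover (height (world z) of each of chip1, chip2, chip3, chip4, chip5 below 0.025 m), for 0.2 s.
4. the scraper stands upright on the bench, let go (height (world z) of scraper below 0.008 m and angle between scraper's own z axis and vertical below 0.15 rad and contact force between the fingers and scraper below 0.1 N), for 0.2 s.
5. every pin is fully home in a hole (height (world z) of each of pin1, pin2, pin3, pin4 below 0.0075 m and angle between each of pin1, pin2, pin3, pin4's own z axis and vertical below 0.1 rad and contact force between the fingers and pin1 below 0.1 N and (horizontal distance between pin1 and hole1 below 0.005 m or horizontal distance between pin1 and hole2 below 0.005 m or horizontal distance between pin1 and hole3 below 0.005 m or horizontal distance between pin1 and hole4 below 0.005 m) and contact force between the fingers and pin2 below 0.1 N and (horizontal distance between pin2 and hole1 below 0.005 m or horizontal distance between pin2 and hole2 below 0.005 m or horizontal distance between pin2 and hole3 below 0.005 m or horizontal distance between pin2 and hole4 below 0.005 m) and contact force between the fingers and pin3 below 0.1 N and (horizontal distance between pin3 and hole1 below 0.005 m or horizontal distance between pin3 and hole2 below 0.005 m or horizontal distance between pin3 and hole3 below 0.005 m or horizontal distance between pin3 and hole4 below 0.005 m) and contact force between the fingers and pin4 below 0.1 N and (horizontal distance between pin4 and hole1 below 0.005 m or horizontal distance between pin4 and hole2 below 0.005 m or horizontal distance between pin4 and hole3 below 0.005 m or horizontal distance between pin4 and hole4 below 0.005 m)), for 0.2 s.
At the end, for the whole second after the job is handed in: Bridge hangs level on the bar (0.3 rad), within 60 mm of its middle; all chips below 25 mm, on the bench; scraper upright on the bench (0.15 rad); each pin upright in a hole (0.1 rad), flange within about 3.5 mm of the cover; all released and at rest (all of step 1 and all of step 3 and all of step 4 and all of step 5 and linear speed of each of bridge, scraper, pin1, pin2, pin3, pin4 below 0.02 m/s); the robot touches nothing.
It fails at once if a chip is pushed with the fingers or arm (contact force between any of the fingers, the arm and chip1 above 0.5 N or contact force between any of the fingers, the arm and chip2 above 0.5 N or contact force between any of the fingers, the arm and chip3 above 0.5 N or contact force between any of the fingers, the arm and chip4 above 0.5 N or contact force between any of the fingers, the arm and chip5 above 0.5 N).
It fails at once if the paper weight, bone folder or spectacles are moved more than 30 mm (distance of any of weight, folder, spectacles from where it was at the start of the episode above 0.03 m).
Of pin1, pin2, pin3, pin4 only 3 to 4 are there at a start; the rules pass over those that are not, and their reading is None.
Of chip1, chip2, chip3, chip4, chip5 only 3 to 5 are there at a start; the rules pass over those that are not, and their reading is None.
At some moment in a run one of scraper, chip1, chip2, chip3, chip4, chip5 may be knocked a few centimetres aside while the robot is not near it.
It also fails if it takes over 210 s, if anything falls off the work surface, if the arm or the gripper's body presses on something with over 40 N, if the wrist force passes 120 N, or if a joint passes its speed limit or range.

### The arm

A 6-joint arm with a two-finger parallel gripper is mounted at the origin on the work surface. World frame = base frame: x ahead of the robot, y to its left, z up, the work surface at z = 0. Lengths are in mm, angles in degrees, forces in N, time in s.
With the tool pointing down it reaches from about 300 to 850 mm from the base axis. Payload 4.2 kg.
Tool frame: the origin (TCP) lies midway between the tips of the shut fingers; the grasp point (between the pads) lies 19 mm behind it; z points along the fingers, y is the line along which they close (so a half turn about z gives the same grasp; the last joint's range is limited). The gripper opens to 91 mm and grips with 3 to 60 N. Pads are 32 mm wide; open, the fingers measure 118 mm over their backs; the gripper's body (76 mm by 178 mm) begins 60 mm behind the grasp point.
Start: joints at [-72.365, 18.312, 89.639, -0, 72.044, -1.146], TCP at [185.131, -544.398, 213.976] pointing down, gripper open.
Joint ranges: [-177.97, 177.97], [-48.28, 115.42], [12.27, 149.76], [-77.06, 257.06], [2.81, 150.46], [-146.56, 146.56]. Speed limits (degrees/s): [147.25, 147.25, 180, 180, 180, 180].

### API

Orientations are given as [roll, pitch, yaw] about the fixed x, y, z axes, in that order (R = Rz(yaw) Ry(pitch) Rx(roll)).
In Python, from workcell import env gives the robot as it stands.
- The arm moves only by the tool send_rows, never from a script. Its argument "steps" is a list that holds one entry, the list of rows, each a list of 5 numbers: the shift along the tool's x, y, z scaled (see below), then the turn about the tool's z scaled (see below), then the opening, from 0 (shut) to 1 (fully open). In form: [[[dx, dy, dz, yaw, fingers], ...]]. A call has 1 to 5 rows; each row shifts and turns the commanded pose from where the row before left it, along the tool's axes as they then stand; what a row does not reach is not made up. The controller multiplies each number of a shift by 0.04 m and each number of a turn by 0.12 rad. A row lasts 1/12 s, in which the tool goes at most 41.7 mm and 7.16 degrees, less where a joint would pass 70% of its speed; a pose out of reach is approached as far as the arm can. A call with a number of a shift or a turn outside -1 to 1 is refused whole. A call with a gripper value outside its range is refused whole. The fingers move at their own pace and stop on an object; "squeeze" is the grip in N (left out, the last holds). Time passes only in rows, so rows that do not move let the fingers close. It gives the time, the measured TCP pose, the force, the opening and the grip force at its end, in the units of the state.
- env.state(): the state, without advancing time (a new reading comes with each control period).
- env.grab_frame(name): name is "side" or "top" or "wrist"; returns a dict with "pixels" (384x512x3 uint8, red, green, blue), "depth" (384x512 float32, mm along the optical axis (not along the pixel's ray), 0 where there is no reading), "intrinsics" (3x3 intrinsics, pixels), "cam_to_world" (4x4, takes a point from camera to world coordinates). Camera axes: x right, y down, z forward; pixel columns grow to the right and rows downward; lengths in mm; the calibration is good to about 2 mm. A picture is of the moment at which its call begins.
- env.job_done(): hands the job in; it is judged then, once.
The state is a dict: "time_s": time; "qpos": joint angles; "qvel": joint speeds; "effort": joint torques, N m; "ee_pos": TCP position; "ee_rot": TCP orientation; "force": force on the tool from outside, world axes, zero at the start; "torque": the same for the moment, N m; "gripper_width": finger opening in mm; "gripper_force": force on a finger pad.
Only numpy, scipy, OpenCV 4.12 (cv2) and the standard library are available. Lean on these libraries where they do the work, as an engineer would, in place of code of your own. Each camera call takes 0.05 s, during which the arm holds its last target. There are 200 camera calls.

## Working session

There is one attempt and no reset: what is moved stays moved. The work goes in short steps, Python scripts to look and compute and a tool call to move; the robot and the scene stay as the last step left them, time stands still between calls to the robot, and variables do not carry over. Pictures are saved under pics/ and viewed, at most 14 in all, crops included, and the job is handed in when it is done.

Besides the shell and the picture viewer there is one more tool, called after ">>>" in YAML: its name, and indented under it one key for each argument. send_rows: Moves the arm, as the interface text tells. Shifts and turns lie within -1 to 1; 1 stands for 0.04 m of shift or 0.12 rad of turn. Its arguments: {"type":"object","properties":{"steps":{"type":"array"},"squeeze":{"type":"number"}},"required":["steps"]}

```bash
mkdir -p pics; ls; cat > h.py <<'E'
from workcell import env
import numpy as np, cv2
def grab(n,save=None):
    f=env.grab_frame(n)
    if save: cv2.imwrite('pics/'+save,cv2.cvtColor(f['pixels'],cv2.COLOR_RGB2BGR))
    return f
def cloud(f):
    K=np.array(f['intrinsics']);T=np.array(f['cam_to_world']);d=f['depth']
    v,u=np.mgrid[:d.shape[0],:d.shape[1]]
    p=np.stack([(u-K[0,2])/K[0,0]*d,(v-K[1,2])/K[1,1]*d,d],-1)
    w=p@T[:3,:3].T+T[:3,3]; w[d==0]=np.nan
    return w
def ray(f,u,v,z):
    K=np.array(f['intrinsics']);T=np.array(f['cam_to_world'])
    r=T[:3,:3]@np.linalg.inv(K)@np.array([u,v,1.]);o=T[:3,3]
    return o+r*(z-o[2])/r[2]
E
python3 - <<'E'
from h import *
s=env.state();print(s)
import pickle
for n in('top','side'):
    f=grab(n,n+'0.png');pickle.dump(f,open(n+'0.pkl','wb'));print(n,np.round(f['cam_to_world'],2),np.round(f['intrinsics'],1))
E
```

```text
pics
{'time_s': 0.0, 'qpos': array([-7.23640351e+01,  1.83499560e+01,  8.97081432e+01,  8.85176271e-04,
        7.20427504e+01, -1.14617584e+00]), 'qvel': array([-0.08285828, -0.07280645, -0.00846069,  0.05580291,  0.00914576,
       -0.03478666]), 'effort': array([-1.35367109e-04, -4.12454510e+01, -2.31975782e+01,  7.27406982e-02,
        4.56517248e-02, -1.57318050e-04]), 'ee_pos': array([ 184.97939495, -543.88737967,  213.12539967]), 'ee_rot': array([-1.79899187e+02, -2.85872198e-03,  1.87818646e+01]), 'force': array([-0.69652976,  0.73769781, -0.54753958]), 'torque': array([0.01448907, 0.02147034, 0.03477048]), 'gripper_force': 0.0, 'gripper_width': 90.87552179871992}
top [[ 2.00000e-02 -9.90000e-01  1.10000e-01  4.25920e+02]
 [-1.00000e+00 -2.00000e-02  1.00000e-02 -1.07400e+01]
 [-1.00000e-02 -1.10000e-01 -9.90000e-01  1.44741e+03]
 [ 0.00000e+00  0.00000e+00  0.00000e+00  1.00000e+00]] [[441.4   0.  251.6]
 [  0.  441.4 186.6]
 [  0.    0.    1. ]]
side [[-7.4000e-01 -3.5000e-01  5.8000e-01 -2.3800e+01]
 [-6.7000e-01  4.0000e-01 -6.2000e-01  6.8292e+02]
 [-2.0000e-02 -8.5000e-01 -5.3000e-01  6.7214e+02]
 [ 0.0000e+00  0.0000e+00  0.0000e+00  1.0000e+00]] [[400.5   0.  264.4]
 [  0.  400.5 189. ]
 [  0.    0.    1. ]]
```

View pics/top0.png

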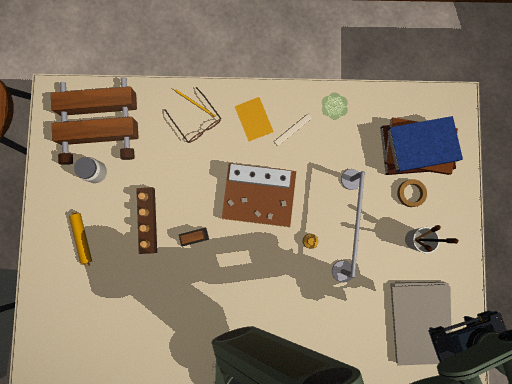

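View pics/side0.png

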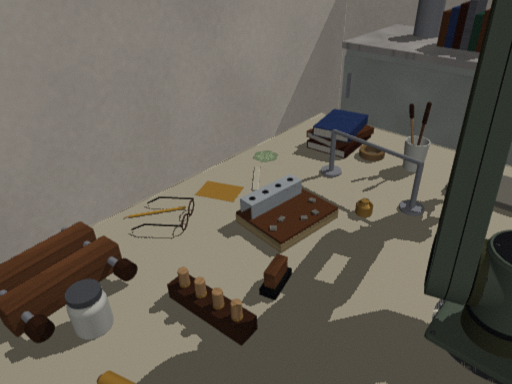

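The top view shows the cover at about (259,195) with the bridge on it at (260,175) and five chips along v≈200–216. The scraper is at (193,237), the pin rest with four pins at (147,220), the rail between (352,178) and (343,270), and the weight at (311,241).

```bash
cat > m.py <<'E'
from h import *
import pickle
f=pickle.load(open('top0.pkl','rb'));w=cloud(f);rgb=f['pixels'];hsv=cv2.cvtColor(rgb,cv2.COLOR_RGB2HSV)
def box(name,m,roi,zmax=False,grow=0):
    u0,v0,u1,v1=roi;M=np.zeros(m.shape,bool);M[v0:v1,u0:u1]=m[v0:v1,u0:u1]
    n,l,st,c=cv2.connectedComponentsWithStats(M.astype(np.uint8))
    for i in range(1,n):
        if st[i,4]<6: continue
        p=w[l==i];p=p[~np.isnan(p[:,0])]
        if len(p)<6: continue
        r=cv2.minAreaRect(p[:,:2].astype(np.float32))
        print(name,st[i,4],'px',np.round(c[i],1),'rect',np.round(r[0],1),np.round(r[1],1),round(r[2],1),'med',np.round(np.median(p,0),1))
z=w[...,2]
if __name__=='__main__':
    box('bridge',(z>70)&(z<90),(215,150,305,235))
    box('cover',(z>27)&(z<95),(215,150,305,235))
    box('pintop',(z>62),(125,175,170,262))
    box('rest',(z>25),(125,175,170,262))
    box('scr',(z>10),(172,222,215,250))
    box('scrtop',(z>50),(172,222,215,250))
    box('rail',(z>125),(325,160,375,290))
    box('feet',(z>5),(325,160,375,290))
    box('weight',(z>8),(298,230,325,252))
    box('chip',(z>36.5)&(z<55)&(hsv[...,1]<110),(222,190,297,228))
    print(np.nanmedian(z[260:300,200:215]), np.round(w[193:197,255:265,2].mean(),1))
    for u,v in((352,178),(343,270)):print(np.round(w[v-8:v+9:4,u-8:u+9:4,2]))
E
python3 m.py
```

```text
bridge 983 px [259.4 175. ] rect [608.5 -21.8] [190.  51.] 84.3 med [607.9 -20.8  79.7]
cover 3833 px [258.6 194.5] rect [551.4 -20.8] [221.5 181.6] 84.3 med [550.4 -20.6  37.4]
pintop 52 px [141.6 195.6] rect [537.  344.7] [22.7 20.7] 11.0 med [534.9 344.   80.2]
pintop 50 px [142.4 211.5] rect [486.6 340.1] [22.2 18.5] 7.7 med [486.5 339.2  80.1]
pintop 53 px [142.8 227.6] rect [436.7 337. ] [20.9 22.9] 77.1 med [435.7 335.6  79. ]
pintop 50 px [143.4 243.9] rect [386.4 331.7] [18.5 21.2] 0.7 med [386.5 331.8  79.7]
rest 1112 px [145.5 220.3] rect [461.8 339.2] [210.2  52. ] 4.9 med [461.  334.6  41.8]
scr 351 px [193.1 236.6] rect [411.8 187.5] [39.6 90.3] 15.6 med [411.5 183.7  59.2]
scrtop 206 px [191.5 236.6] rect [412.1 187.6] [28.  71.6] 15.2 med [411.5 186.5  62. ]
rail 474 px [356.9 224.5] rect [ 461.8 -308.5] [ 15.1 312.6] 84.3 med [ 456.8 -307.8  154.9]
feet 1125 px [350.6 225.3] rect [ 461.1 -316.1] [ 82.2 368. ] 84.3 med [ 453.7 -306.4   17. ]
feet 6 px [363.2 273.3] rect [ 305.3 -359.9] [12.  7.] 77.8 med [ 307.1 -362.5    6.2]
weight 186 px [310.  240.7] rect [ 405.8 -187.1] [44.3 45. ] 1.7 med [ 406.2 -186.3   34.7]
chip 27 px [230.4 202.4] rect [522.8  68.7] [18.3 13.6] 46.2 med [524.   69.8  41.5]
chip 23 px [243.6 199.7] rect [531.4  27.2] [12.9 16.1] 1.0 med [531.4  28.7  42.4]
chip 22 px [283.3 203. ] rect [523.  -99.2] [16.  12.9] 2.7 med [524.3 -99.2  41.5]
chip 25 px [257.2 213.3] rect [490.1 -17.6] [15.9 13.7] 45.8 med [490.8 -16.8  41.7]
chip 25 px [269.8 215.8] rect [482.9 -57.2] [13.1 17.7] 76.8 med [482.2 -58.1  40.9]
0.9508815179515295 35.6
[[  1.  12.   6.   9.   1.]
 [  8.  12.  10. 104. 153.]
 [ 11.  11.  45.  81. 153.]
 [  8.   8.  10.  16. 156.]
 [ 14.  11.   5.   6. 158.]]
[[ -1.   5.   8.  13.   1.]
 [  9.  10.   4.  10. 153.]
 [ 10.  13.  45.   6. 153.]
 [ 11.   7.  11. 120. 154.]
 [ 12.  11.  10.  11.   1.]]
```

>>> send_rows:
  steps:
    - [[0, 0, 0, -0.953, 1], [0, 0, 0, -0.953, 1], [0, 0, 0, -0.953, 1], [0, 0, 0, -0.953, 1], [0, 0, 0, -0.953, 1]]
  squeeze: 30

```text
time_s: 0.52
ee_pos: [185.0, -544.1, 213.5]
ee_rot: [-180.0, -0.0, 51.9]
force: [-0.9, 0.7, -0.8]
gripper_width: 91.3
gripper_force: 0.0
```

>>> send_rows:
  steps:
    - [[0, 0, 0, -0.953, 1], [0, 0, 0, -0.953, 1], [0, 0, 0, -0.953, 1], [0, 0, 0, -0.953, 1], [0, 0, 0, -0.953, 1]]

```text
time_s: 0.93
ee_pos: [185.0, -544.1, 213.4]
ee_rot: [-180.0, -0.1, 84.6]
force: [0.3, 0.9, 0.2]
gripper_width: 91.1
gripper_force: 0.0
```

>>> send_rows:
  steps:
    - [[0.702, 0.462, 0, 0, 1], [0.702, 0.462, 0, 0, 1], [0.702, 0.462, 0, 0, 1], [0.702, 0.462, 0, 0, 1], [0.702, 0.462, 0, 0, 1]]

```text
time_s: 1.35
ee_pos: [291.5, -412.3, 213.6]
ee_rot: [-180.0, -0.0, 84.3]
force: [-0.0, 0.0, -0.1]
gripper_width: 91.0
gripper_force: 0.0
```

>>> send_rows:
  steps:
    - [[0.702, 0.462, 0, 0, 1], [0.702, 0.462, 0, 0, 1], [0.702, 0.462, 0, 0, 1], [0.702, 0.462, 0, 0, 1], [0.702, 0.462, 0, 0, 1]]

```text
time_s: 1.77
ee_pos: [397.4, -281.7, 213.7]
ee_rot: [-180.0, -0.0, 84.3]
force: [0.2, 0.1, -0.1]
gripper_width: 91.3
gripper_force: 0.0
```

>>> send_rows:
  steps:
    - [[0.702, 0.462, 0, 0, 1], [0.702, 0.462, 0, 0, 1], [0.702, 0.462, 0, 0, 1], [0.702, 0.462, 0, 0, 1], [0.702, 0.462, 0, 0, 1]]

```text
time_s: 2.18
ee_pos: [503.3, -151.2, 213.6]
ee_rot: [-180.0, 0.0, 84.3]
force: [0.5, -0.6, 0.6]
gripper_width: 91.1
gripper_force: 0.0
```

>>> send_rows:
  steps:
    - [[0.702, 0.462, 0, 0, 1], [0.702, 0.462, 0, 0, 1], [0.702, 0.462, 0, 0, 1], [0.702, 0.462, 0, 0, 1], [0.702, 0.462, 0, 0, 1]]

```text
time_s: 2.6
ee_pos: [609.2, -20.7, 213.5]
ee_rot: [-179.9, 0.0, 84.3]
force: [0.8, 0.3, -0.1]
gripper_width: 91.1
gripper_force: 0.0
```

>>> send_rows:
  steps:
    - [[0, 0, 0, 0, 1], [0, 0, 0, 0, 1]]

```text
time_s: 2.77
ee_pos: [608.9, -21.0, 212.9]
ee_rot: [-179.9, 0.0, 84.5]
force: [-0.1, -0.3, 0.2]
gripper_width: 91.2
gripper_force: 0.0
```

>>> send_rows:
  steps:
    - [[0, 0, 0.9, 0, 1], [0, 0, 0.9, 0, 1], [0, 0, 0.9, 0, 1], [0, 0, 0.9, 0, 1], [0, 0, 0.5, 0, 1]]

```text
time_s: 3.18
ee_pos: [604.9, -23.5, 46.0]
ee_rot: [-179.6, 0.1, 84.2]
force: [-1.2, -0.6, 0.3]
gripper_width: 90.9
gripper_force: 0.0
```

>>> send_rows:
  steps:
    - [[0, 0, 0, 0, 1], [0, 0, 0, 0, 0], [0, 0, 0, 0, 0], [0, 0, 0, 0, 0], [0, 0, 0, 0, 0]]

```text
time_s: 3.6
ee_pos: [609.8, -22.6, 52.0]
ee_rot: [179.8, -0.0, 84.3]
force: [-0.7, 0.4, -0.3]
gripper_width: 67.3
gripper_force: 0.0
```

>>> send_rows:
  steps:
    - [[0, 0, 0, 0, 0], [0, 0, 0, 0, 0], [0, 0, 0, 0, 0], [0, 0, 0, 0, 0], [0, 0, 0, 0, 0]]

```text
time_s: 4.02
ee_pos: [609.2, -22.3, 50.7]
ee_rot: [179.9, 0.0, 84.3]
force: [0.0, 0.3, 5.3]
gripper_width: 50.0
gripper_force: 30.0
```

>>> send_rows:
  steps:
    - [[0, 0, -0.4, 0, 0], [0, 0, -0.9, 0, 0], [0, 0, -0.9, 0, 0], [0, 0, -0.9, 0, 0], [0, 0, -0.9, 0, 0]]

```text
time_s: 4.43
ee_pos: [607.6, -22.1, 210.3]
ee_rot: [-179.8, 0.0, 84.3]
force: [0.9, -0.7, -2.4]
gripper_width: 49.8
gripper_force: 30.0
```

>>> send_rows:
  steps:
    - [[0, 0, -0.4, 0, 0], [0, 0, 0, 0.6, 0], [0, 0, 0, 0.9, 0], [0, 0, 0, 0.9, 0], [0, 0, 0, 0.9, 0]]

```text
time_s: 4.85
ee_pos: [607.8, -22.1, 224.8]
ee_rot: [-179.9, 0.1, 61.3]
force: [0.4, -0.2, -2.2]
gripper_width: 50.0
gripper_force: 30.0
```

>>> send_rows:
  steps:
    - [[0, 0, 0, 0.9, 0], [0, 0, 0, 0.9, 0], [0, 0, 0, 0.9, 0], [0, 0, 0, 0.9, 0], [0, 0, 0, 0.9, 0]]

```text
time_s: 5.27
ee_pos: [607.8, -22.2, 224.6]
ee_rot: [-179.9, 0.1, 30.4]
force: [0.8, -0.9, -3.2]
gripper_width: 49.8
gripper_force: 30.0
```

>>> send_rows:
  steps:
    - [[0, 0, 0, 0.9, 0], [0, 0, 0, 0.9, 0], [0, 0, 0, 0.9, 0], [0, 0, 0, 0.9, 0], [0, 0, 0, 0.9, 0]]

```text
time_s: 5.68
ee_pos: [607.8, -22.1, 224.6]
ee_rot: [-180.0, 0.2, -0.6]
force: [0.8, 0.1, -2.9]
gripper_width: 49.5
gripper_force: 30.0
```

>>> send_rows:
  steps:
    - [[0, 0, 0, 0.79, 0], [0, 0, 0, 0, 0], [0, 0, 0, 0, 0]]

```text
time_s: 5.93
ee_pos: [608.1, -22.2, 224.9]
ee_rot: [180.0, 0.1, -5.6]
force: [-0.8, 0.6, -2.9]
gripper_width: 50.1
gripper_force: 30.0
```

```bash
python3 - <<'E'
from h import *
import pickle
f=grab('top','top1.png');pickle.dump(f,open('top1.pkl','wb'))
import m
m.f=f;m.w=cloud(f);z=m.w[...,2]
m.box('bar',(z>140)&(z<170),(325,160,375,290))
m.box('scrtop',(z>50),(172,222,215,250))
s=env.state();print(s['ee_pos'],s['ee_rot'],s['force'],s['gripper_width'])
E
```

```text
bar 463 px [357. 224.] rect [ 461.7 -308.7] [ 14.4 312.6] 84.3 med [ 459.5 -308.2  154.7]
scrtop 208 px [191.5 236.6] rect [412.1 187.3] [27.8 70.3] 15.4 med [411.5 185.5  62.5]
[608.19186234 -22.18515094 225.15073959] [ 1.79992776e+02  9.69268053e-02 -5.56027497e+00] [ 0.27117709  0.26183691 -2.81658498] 50.127674535762154
```

>>> send_rows:
  steps:
    - [[-0.195, 0.499, 0, 0, 0], [-0.195, 0.499, 0, 0, 0], [-0.195, 0.499, 0, 0, 0], [-0.195, 0.499, 0, 0, 0], [-0.195, 0.499, 0, 0, 0]]

```text
time_s: 6.4
ee_pos: [559.2, -118.4, 225.6]
ee_rot: [180.0, 0.0, -5.6]
force: [0.5, -0.8, -2.5]
gripper_width: 49.8
gripper_force: 30.0
```

>>> send_rows:
  steps:
    - [[-0.195, 0.499, 0, 0, 0], [-0.195, 0.499, 0, 0, 0], [-0.195, 0.499, 0, 0, 0], [-0.195, 0.499, 0, 0, 0], [-0.195, 0.499, 0, 0, 0]]

```text
time_s: 6.82
ee_pos: [510.5, -213.9, 225.7]
ee_rot: [-180.0, 0.0, -5.6]
force: [0.8, 0.1, -1.9]
gripper_width: 49.8
gripper_force: 30.0
```

>>> send_rows:
  steps:
    - [[-0.195, 0.499, 0, 0, 0], [-0.195, 0.499, 0, 0, 0], [-0.195, 0.499, 0, 0, 0], [-0.195, 0.499, 0, 0, 0], [-0.195, 0.499, 0, 0, 0]]

```text
time_s: 7.23
ee_pos: [461.8, -309.3, 225.8]
ee_rot: [-180.0, 0.0, -5.6]
force: [-0.6, -0.1, -2.3]
gripper_width: 49.8
gripper_force: 30.0
```

>>> send_rows:
  steps:
    - [[0, 0, 0, 0, 0], [0, 0, 0, 0, 0], [0, 0, 0, 0, 0]]

```text
time_s: 7.48
ee_pos: [462.5, -308.1, 225.8]
ee_rot: [-180.0, 0.0, -5.7]
force: [0.3, -0.7, -2.5]
gripper_width: 50.0
gripper_force: 30.0
```

```bash
python3 - <<'E'
from h import *
f=grab('side');w=cloud(f)
cv2.imwrite('pics/side1.png',cv2.cvtColor(cv2.resize(f['pixels'][60:300,230:512],None,fx=2,fy=2),cv2.COLOR_RGB2BGR))
E
```

```text
(no output)
```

View pics/side1.png

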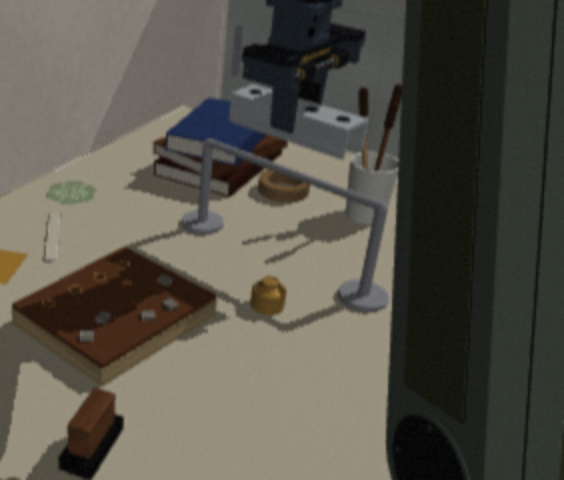

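The view shows the bridge level above the bar at (300,120) and parallel to it, and the cover's four holes now uncovered. Next I lower it and release.

>>> send_rows:
  steps:
    - [[0, 0, 0.5, 0, 0], [0, 0, 0.5, 0, 0], [0, 0, 0.5, 0, 0], [0, 0, 0.4, 0, 0], [0, 0, 0.2, 0, 0]]

```text
time_s: 7.95
ee_pos: [461.9, -306.8, 139.8]
ee_rot: [-179.9, 0.2, -5.6]
force: [-0.2, -0.0, -2.5]
gripper_width: 49.8
gripper_force: 30.0
```

>>> send_rows:
  steps:
    - [[0, 0, 0.2, 0, 0], [0, 0, 0.05, 0, 0], [0, 0, 0, 0, 0], [0, 0, 0, 0, 0]]

```text
time_s: 8.28
ee_pos: [463.2, -308.8, 132.8]
ee_rot: [179.9, -0.1, -5.7]
force: [0.4, -0.4, -2.6]
gripper_width: 49.9
gripper_force: 30.0
```

>>> send_rows:
  steps:
    - [[0, 0, 0.04, 0, 0], [0, 0, 0, 0, 0], [0, 0, 0, 0, 0.6], [0, 0, 0, 0, 0.8], [0, 0, 0, 0, 0.95]]

```text
time_s: 8.7
ee_pos: [462.6, -308.7, 130.6]
ee_rot: [180.0, -0.0, -5.7]
force: [-0.9, 0.4, -0.1]
gripper_width: 65.2
gripper_force: 0.0
```

>>> send_rows:
  steps:
    - [[0, 0, 0, 0, 0.95], [0, 0, 0, 0, 0.95], [0, 0, 0, 0, 0.95], [0, 0, 0, 0, 0.95], [0, 0, 0, 0, 0.95]]

```text
time_s: 9.12
ee_pos: [462.5, -308.6, 130.3]
ee_rot: [180.0, 0.0, -5.7]
force: [0.5, -0.3, -0.4]
gripper_width: 86.7
gripper_force: 0.0
```

>>> send_rows:
  steps:
    - [[0, 0, -0.6, 0, 0.95], [0, 0, -0.8, 0, 0.95], [0, 0, -0.8, 0, 0.95], [0, 0, -0.6, 0, 0.95], [0, 0, 0, 0, 0.95]]

```text
time_s: 9.53
ee_pos: [464.9, -310.2, 248.1]
ee_rot: [179.7, -0.6, -5.7]
force: [0.3, -0.2, 0.4]
gripper_width: 86.6
gripper_force: 0.0
```

```bash
python3 - <<'E'
from h import *
f=grab('side');w=cloud(f)
cv2.imwrite('pics/side2.png',cv2.cvtColor(cv2.resize(f['pixels'][60:300,230:512],None,fx=2,fy=2),cv2.COLOR_RGB2BGR))
s=env.state();print(s['ee_pos'],s['ee_rot'],s['force'],s['gripper_width'])
E
```

```text
[ 463.7794066  -309.43019208  245.26202446] [179.81605387  -0.32544349  -5.69287993] [ 0.55888479 -0.19203973 -0.73258432] 86.75038662857793
```

View pics/side2.png

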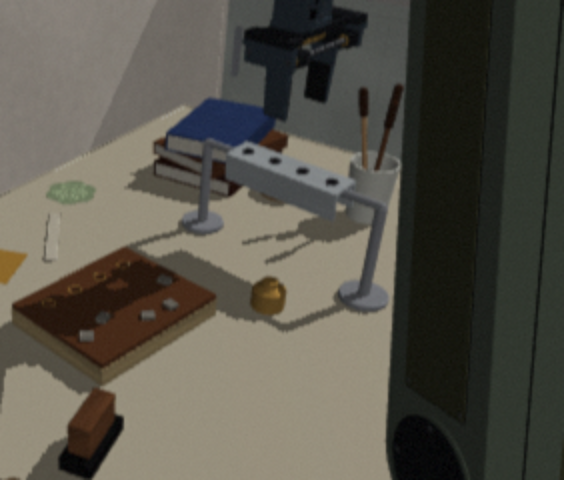

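The bridge hangs level over mid-bar at (285,175). Next is the scraper.

>>> send_rows:
  steps:
    - [[0, 0, 0, -0.898, 0.95], [0, 0, 0, -0.898, 0.95], [0, 0, 0, -0.898, 0.95], [0, 0, 0, -0.898, 0.95], [0, 0, 0, -0.898, 0.95]]

```text
time_s: 10.0
ee_pos: [461.8, -308.0, 240.5]
ee_rot: [-179.8, 0.1, 25.5]
force: [-0.4, -0.2, -0.3]
gripper_width: 86.6
gripper_force: 0.0
```

>>> send_rows:
  steps:
    - [[0, 0, 0, -0.898, 0.95], [0, 0, 0, -0.898, 0.95], [0, 0, 0, -0.898, 0.95], [0, 0, 0, -0.898, 0.95], [0, 0, 0, -0.898, 0.95]]

```text
time_s: 10.42
ee_pos: [461.8, -308.0, 240.5]
ee_rot: [-179.8, -0.0, 56.4]
force: [1.0, -0.2, -0.3]
gripper_width: 86.6
gripper_force: 0.0
```

>>> send_rows:
  steps:
    - [[0, 0, 0, -0.898, 0.95], [0, 0, 0, -0.898, 0.95], [0, 0, 0, -0.898, 0.95], [0, 0, 0, -0.898, 0.95], [0, 0, 0, -0.898, 0.95]]

```text
time_s: 10.83
ee_pos: [461.8, -308.0, 240.5]
ee_rot: [-179.8, -0.1, 87.2]
force: [-0.1, 0.5, 0.2]
gripper_width: 86.7
gripper_force: 0.0
```

>>> send_rows:
  steps:
    - [[0, 0, 0, -0.898, 0.95], [0, 0, 0, -0.898, 0.95], [0, 0, 0, -0.898, 0.95], [0, 0, 0, 0, 0.95], [0.821, 0.137, 0, 0, 0.95]]

```text
time_s: 11.25
ee_pos: [459.4, -278.8, 240.5]
ee_rot: [-179.9, 0.1, 105.1]
force: [1.5, -0.1, 0.0]
gripper_width: 86.7
gripper_force: 0.0
```

>>> send_rows:
  steps:
    - [[0.821, 0.137, 0, 0, 0.95], [0.821, 0.137, 0, 0, 0.95], [0.821, 0.137, 0, 0, 0.95], [0.821, 0.137, 0, 0, 0.95], [0.821, 0.137, 0, 0, 0.95]]

```text
time_s: 11.67
ee_pos: [440.7, -108.3, 241.3]
ee_rot: [-179.9, -0.1, 105.2]
force: [0.8, 0.8, -0.2]
gripper_width: 86.9
gripper_force: 0.0
```

>>> send_rows:
  steps:
    - [[0.821, 0.137, 0, 0, 0.95], [0.821, 0.137, 0, 0, 0.95], [0.821, 0.137, 0, 0, 0.95], [0.821, 0.137, 0, 0, 0.95], [0.821, 0.137, 0, 0, 0.95]]

```text
time_s: 12.08
ee_pos: [423.4, 57.1, 241.5]
ee_rot: [-179.9, -0.0, 105.3]
force: [0.7, -0.5, 0.3]
gripper_width: 86.4
gripper_force: 0.0
```

>>> send_rows:
  steps:
    - [[0.821, 0.137, 0, 0, 0.95], [0.821, 0.137, 0, 0, 0.95], [0.821, 0.137, 0, 0, 0.95], [0.821, 0.137, 0, 0, 0.95], [0, 0, 0, 0, 0.95]]

```text
time_s: 12.5
ee_pos: [409.5, 192.7, 241.3]
ee_rot: [-179.9, -0.1, 105.6]
force: [0.7, -0.5, 0.5]
gripper_width: 86.6
gripper_force: 0.0
```

```bash
cat > look.py <<'E'
from h import *
import sys,m,pickle
f=grab('top',sys.argv[1]+'.png');pickle.dump(f,open(sys.argv[1]+'.pkl','wb'))
m.f=f;m.w=cloud(f);z=m.w[...,2];hsv=cv2.cvtColor(f['pixels'],cv2.COLOR_RGB2HSV)
m.box('bridge',(z>140)&(z<175),(325,160,375,290))
m.box('chip',(z>37)&(z<60)&(hsv[...,1]<110),(215,150,305,235))
f=grab('wrist',sys.argv[1]+'w.png');pickle.dump(f,open(sys.argv[1]+'w.pkl','wb'))
m.f=f;m.w=cloud(f);z=m.w[...,2]
m.box('scrtop',(z>50)&(z<80),(0,0,512,384))
s=env.state();print(s['ee_pos'],s['ee_rot'],s['gripper_width'])
E
python3 look.py L1
```

```text
bridge 1382 px [356.8 224. ] rect [ 461.7 -307.2] [ 51.1 312.4] 84.6 med [ 459.4 -306.3  159.5]
chip 23 px [243.5 199.7] rect [531.3  27.2] [13.2 16.3] 0.5 med [531.8  28.5  41.1]
chip 25 px [230.2 202.4] rect [523.4  69.4] [16.  13.6] 46.0 med [524.   70.   40.9]
chip 20 px [283.4 203.2] rect [522.9 -98.8] [15.7 13.3] 0.4 med [ 524.3 -100.5   43.2]
chip 26 px [257.3 213.3] rect [490.1 -17.5] [15.8 13.7] 46.0 med [490.5 -16.8  41.6]
chip 25 px [269.7 215.9] rect [483.  -57.4] [14.1 17. ] 73.0 med [482.2 -58.1  40.8]
scrtop 370 px [273.3  51.3] rect [389.2 331.2] [21.7 21.7] 21.2 med [389.1 329.5  78.9]
scrtop 417 px [317.8  60.5] rect [438.8 335.5] [21.6 22.3] 33.8 med [437.4 333.4  78.9]
scrtop 439 px [361.   69.8] rect [488.4 339.8] [21.7 22. ] 41.0 med [485.2 337.6  78.6]
scrtop 501 px [403.5  78.9] rect [538.1 344. ] [21.9 22.1] 5.8 med [533.3 341.8  77.9]
scrtop 1192 px [259.5 179.3] rect [414.4 186.7] [27.2 68.8] 15.1 med [413.7 188.2  61.5]
[409.8616109  188.67994585 241.3181165 ] [-1.79879556e+02  5.04121171e-02  1.05486889e+02] 86.6052887788215
```

View pics/L1w.png

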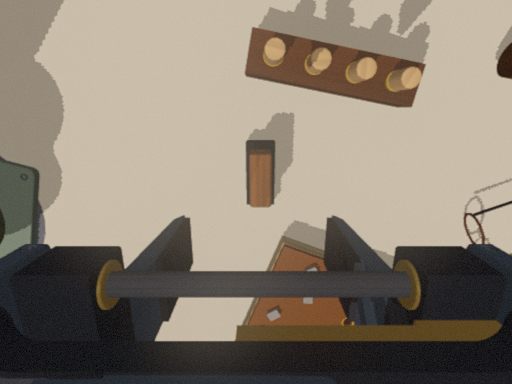

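The wrist view shows the scraper at (260,175), square to the open fingers, with the four pins at the top between (274,51) and (404,79).

>>> send_rows:
  steps:
    - [[-0.057, 0.065, 0.8, 0, 0.95], [0, 0, 0.8, 0, 0.95], [0, 0, 0.8, 0, 0.95], [0, 0, 0.8, 0, 0.95], [0, 0, 0.8, 0, 0.95]]

```text
time_s: 13.02
ee_pos: [413.5, 184.9, 80.8]
ee_rot: [-180.0, 0.0, 105.2]
force: [0.7, 0.0, -0.2]
gripper_width: 86.9
gripper_force: 0.0
```

>>> send_rows:
  steps:
    - [[0, 0, 0.8, 0, 0.95], [0, 0, 0.48, 0, 0.95], [0, 0, 0.1, 0, 0.95], [0, 0, 0, 0, 0.95], [0, 0, 0, 0, 0]]

```text
time_s: 13.43
ee_pos: [414.5, 186.1, 27.8]
ee_rot: [179.9, 0.0, 105.3]
force: [0.4, 0.5, 1.2]
gripper_width: 82.3
gripper_force: 0.0
```

>>> send_rows:
  steps:
    - [[0, 0, 0, 0, 0], [0, 0, 0, 0, 0], [0, 0, 0, 0, 0], [0, 0, 0, 0, 0], [0, 0, 0, 0, 0]]

```text
time_s: 13.85
ee_pos: [414.0, 186.8, 27.6]
ee_rot: [179.9, -0.0, 105.4]
force: [0.3, 0.3, -0.2]
gripper_width: 49.2
gripper_force: 0.0
```

>>> send_rows:
  steps:
    - [[0, 0, 0, 0, 0], [0, 0, 0, 0, 0], [0, 0, 0, 0, 0], [0, 0, 0, 0, 0], [0, 0, 0, 0, 0]]

```text
time_s: 14.27
ee_pos: [413.6, 186.6, 27.1]
ee_rot: [-180.0, 0.0, 105.4]
force: [0.1, 0.1, 1.7]
gripper_width: 28.0
gripper_force: 30.0
```

>>> send_rows:
  steps:
    - [[0, 0, -0.5, 0, 0], [0, 0, -0.8, 0, 0], [0, 0, -0.8, 0, 0], [0, 0, 0, -0.7, 0], [0, 0, 0, -0.9, 0]]

```text
time_s: 14.68
ee_pos: [414.9, 187.1, 112.9]
ee_rot: [179.8, 0.0, 116.7]
force: [-0.5, 0.3, -2.4]
gripper_width: 28.1
gripper_force: 30.0
```

>>> send_rows:
  steps:
    - [[0, 0, 0, -0.9, 0], [0, 0, 0, -0.9, 0], [0, 0, 0, -0.9, 0], [0, 0, 0, -0.9, 0], [0, 0, 0, -0.9, 0]]

```text
time_s: 15.1
ee_pos: [413.2, 186.4, 110.7]
ee_rot: [-179.9, -0.0, 147.7]
force: [0.1, -0.9, -2.4]
gripper_width: 27.7
gripper_force: 30.0
```

>>> send_rows:
  steps:
    - [[0, 0, 0, -0.9, 0], [0, 0, 0, -0.9, 0], [0, 0, 0, -0.9, 0], [0, 0, 0, -0.9, 0], [0, 0, 0, -0.32, 0]]

```text
time_s: 15.52
ee_pos: [413.3, 186.4, 110.6]
ee_rot: [-180.0, -0.1, 174.6]
force: [-0.3, -0.2, -1.9]
gripper_width: 27.7
gripper_force: 30.0
```

>>> send_rows:
  steps:
    - [[-0.574, -0.354, 0, 0, 0], [-0.574, -0.354, 0, 0, 0], [-0.574, -0.354, 0, 0, 0], [-0.574, -0.354, 0, 0, 0], [-0.574, -0.354, 0, 0, 0]]

```text
time_s: 15.93
ee_pos: [521.4, 103.9, 110.6]
ee_rot: [-180.0, -0.1, 174.3]
force: [0.9, 0.4, -1.4]
gripper_width: 28.0
gripper_force: 30.0
```

>>> send_rows:
  steps:
    - [[0, 0, 0, 0, 0], [0, 0, 0, 0, 0], [0, 0, 0, 0, 0]]

```text
time_s: 16.18
ee_pos: [519.9, 104.9, 110.4]
ee_rot: [-180.0, -0.1, 174.3]
force: [-0.6, -0.8, -2.2]
gripper_width: 27.8
gripper_force: 30.0
```

```bash
python3 look.py L2
```

```text
bridge 1377 px [356.8 223.9] rect [ 462.3 -307.3] [ 51.4 313.4] 84.7 med [ 459.5 -306.7  159.7]
chip 22 px [283.3 203.1] rect [ 524.4 -100.1] [17.2 12.4] 19.6 med [524.5 -99.1  39.5]
chip 24 px [257.3 213.4] rect [490.1 -17.4] [15.9 13.5] 46.5 med [490.7 -16.8  41.7]
chip 24 px [269.8 215.9] rect [482.9 -57.1] [13.3 17.8] 76.2 med [482.2 -58.2  41.2]
[519.71582466 105.33507674 110.76305565] [-1.79982418e+02 -8.67808109e-02  1.74379989e+02] 27.895213969380524
```

View pics/L2w.png

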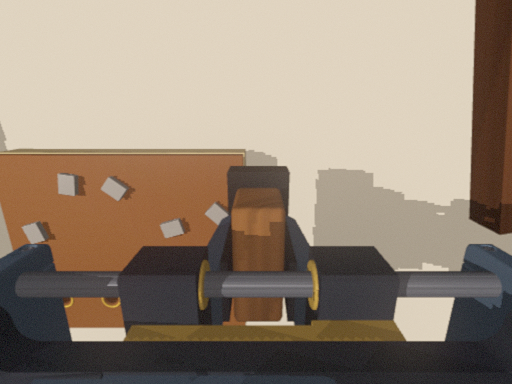

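The wrist view shows the scraper foot at the cover's +y edge, with the nearest chip at (217,213) just ahead of it and the other four at (172,228), (115,188), (68,185) and (36,232). All of them lie within the foot's span, so I lower it and sweep.

>>> send_rows:
  steps:
    - [[0, 0.1, 0, 0, 0], [0, 0, 0.4, 0, 0], [0, 0, 0.4, 0, 0], [0, 0, 0.3, 0, 0], [0, 0, 0.09, 0, 0]]

```text
time_s: 16.7
ee_pos: [519.4, 109.4, 62.0]
ee_rot: [-179.9, -0.2, 174.4]
force: [-6.5, 2.9, 20.6]
gripper_width: 27.7
gripper_force: 30.0
```

>>> send_rows:
  steps:
    - [[0, 0, 0, 0, 0], [0, 0, 0, 0, 0], [0, -0.1, 0, 0, 0], [0, -0.2, 0, 0, 0]]

```text
time_s: 17.03
ee_pos: [520.8, 97.3, 64.2]
ee_rot: [180.0, 0.1, 174.4]
force: [0.1, 0.8, -2.6]
gripper_width: 27.6
gripper_force: 30.0
```

>>> send_rows:
  steps:
    - [[0, -0.25, 0, 0, 0], [0, -0.25, 0, 0, 0], [0, -0.25, 0, 0, 0], [0, -0.25, 0, 0, 0], [0, -0.25, 0, 0, 0]]

```text
time_s: 17.45
ee_pos: [515.1, 45.8, 63.6]
ee_rot: [-180.0, 0.0, 174.3]
force: [-0.4, 0.2, -1.8]
gripper_width: 28.2
gripper_force: 30.0
```

>>> send_rows:
  steps:
    - [[0, -0.25, 0, 0, 0], [0, -0.25, 0, 0, 0], [0, -0.25, 0, 0, 0], [0, -0.25, 0, 0, 0], [0, -0.25, 0, 0, 0]]

```text
time_s: 17.87
ee_pos: [510.2, -3.7, 63.5]
ee_rot: [-180.0, 0.0, 174.3]
force: [0.7, -0.1, -2.0]
gripper_width: 27.9
gripper_force: 30.0
```

```bash
python3 look.py L3
```

```text
bridge 1380 px [356.8 223.9] rect [ 461.2 -307.1] [ 51.2 311.9] 84.4 med [ 459.6 -306.2  159.7]
chip 7 px [284.6 203.7] rect [ 522.8 -103.7] [3.3 9.9] 88.7 med [ 521.3 -105.2   42.2]
chip 28 px [251.2 219.5] rect [469.4   1.9] [ 9.4 37.9] 0.8 med [4.682e+02 3.000e-01 5.500e+01]
scrtop 2125 px [257.5 189.2] rect [482.   -2.3] [46.8 29.8] 84.7 med [476.6  -1.4  56.3]
[510.07638867  -4.08393168  63.49973977] [-1.79974415e+02 -1.05357060e-02  1.74238797e+02] 28.00290055262798
```

View pics/L3w.png

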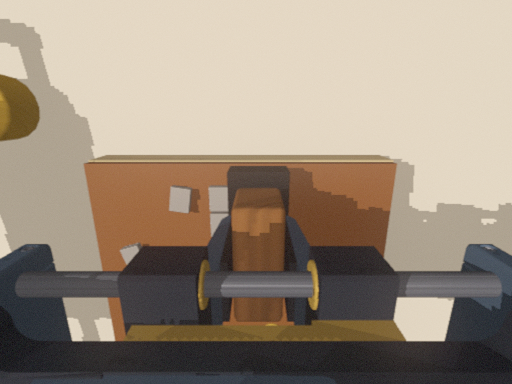

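The wrist view shows chips collected in front of the foot at (218,210), one at (180,200) and one at (131,254). The sweep is working, so I continue.

>>> send_rows:
  steps:
    - [[0, -0.25, 0, 0, 0], [0, -0.25, 0, 0, 0], [0, -0.25, 0, 0, 0], [0, -0.25, 0, 0, 0], [0, -0.25, 0, 0, 0]]

```text
time_s: 18.38
ee_pos: [505.2, -53.4, 63.5]
ee_rot: [-180.0, -0.0, 174.3]
force: [-0.0, 0.5, -2.1]
gripper_width: 28.0
gripper_force: 30.0
```

>>> send_rows:
  steps:
    - [[0, -0.25, 0, 0, 0], [0, -0.25, 0, 0, 0], [0, -0.25, 0, 0, 0], [0, -0.25, 0, 0, 0], [0, -0.25, 0, 0, 0]]

```text
time_s: 18.8
ee_pos: [500.3, -103.2, 63.5]
ee_rot: [-180.0, 0.0, 174.3]
force: [-0.1, 0.7, -1.9]
gripper_width: 27.8
gripper_force: 30.0
```

>>> send_rows:
  steps:
    - [[0, -0.25, 0, 0, 0], [0, -0.25, 0, 0, 0], [0, -0.25, 0, 0, 0], [0, -0.25, 0, 0, 0], [0, -0.1, 0, 0, 0]]

```text
time_s: 19.22
ee_pos: [496.0, -147.4, 63.6]
ee_rot: [-180.0, 0.0, 174.3]
force: [0.1, 0.9, -1.7]
gripper_width: 28.1
gripper_force: 30.0
```

>>> send_rows:
  steps:
    - [[0, 0, 0, 0, 0], [0, 0, 0, 0, 0], [0, 0, 0, 0, 0]]

```text
time_s: 19.47
ee_pos: [496.0, -145.6, 63.5]
ee_rot: [180.0, -0.0, 174.3]
force: [1.0, -0.4, -1.3]
gripper_width: 28.1
gripper_force: 30.0
```

```bash
python3 look.py L4
```

```text
bridge 1382 px [356.8 223.8] rect [ 461.5 -307.4] [ 51.3 312.3] 84.1 med [ 459.7 -306.3  159.7]
chip 34 px [297.1 225.1] rect [ 455.3 -141.5] [35.5 10. ] 84.6 med [ 455.  -146.    55.3]
scrtop 2121 px [257.4 189.1] rect [ 468.2 -142.7] [46.9 30.1] 84.2 med [ 462.8 -142.    56.3]
[ 496.06691527 -145.49472594   63.535758  ] [ 1.79996179e+02 -5.65149793e-03  1.74365932e+02] 28.18353904687373
```

View pics/L4w.png

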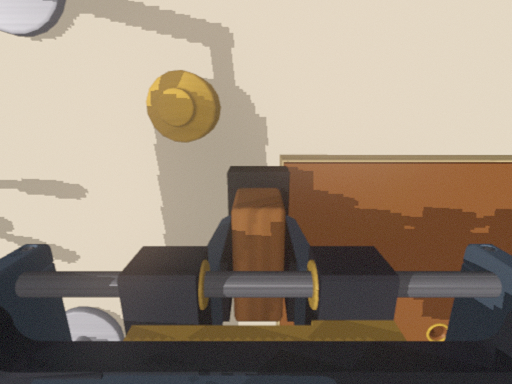

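The visible part of the cover is clean. The weight at (182,105) is untouched. I lift, move back towards the parking place and check.

>>> send_rows:
  steps:
    - [[0, 0, -0.4, 0, 0], [0, 0, -0.8, 0, 0], [0, 0, -0.8, 0, 0], [0.289, 0.805, 0, 0, 0], [0.289, 0.805, 0, 0, 0]]

```text
time_s: 19.98
ee_pos: [481.2, -79.7, 145.7]
ee_rot: [-180.0, 0.3, 174.2]
force: [-0.4, 1.5, -2.4]
gripper_width: 27.6
gripper_force: 30.0
```

>>> send_rows:
  steps:
    - [[0.289, 0.805, 0, 0, 0], [0.289, 0.805, 0, 0, 0], [0.289, 0.805, 0, 0, 0], [0.289, 0.805, 0, 0, 0], [0.289, 0.805, 0, 0, 0]]

```text
time_s: 20.4
ee_pos: [436.9, 88.2, 143.7]
ee_rot: [180.0, 0.0, 174.4]
force: [0.1, 0.2, -2.0]
gripper_width: 28.2
gripper_force: 30.0
```

>>> send_rows:
  steps:
    - [[0.289, 0.805, 0, 0, 0], [0.289, 0.805, 0, 0, 0], [0.289, 0.805, 0, 0, 0], [0, 0, 0, 0, 0], [0, 0, 0, 0, 0]]

```text
time_s: 20.82
ee_pos: [412.1, 187.5, 143.5]
ee_rot: [-180.0, 0.0, 174.6]
force: [-0.5, -1.2, -1.6]
gripper_width: 27.9
gripper_force: 30.0
```

```bash
python3 look.py L5; python3 -c "
import cv2
i=cv2.imread('pics/L5.png')[140:290,120:380]
cv2.imwrite('pics/L5c.png',cv2.resize(i,None,fx=3,fy=3))"
```

```text
bridge 1380 px [356.8 223.9] rect [ 461.4 -307.3] [ 51.7 312.5] 83.9 med [ 459.6 -306.4  159.6]
scrtop 893 px [420.2 160.9] rect [389.3 330.9] [22.6 22.1] 89.2 med [387.6 325.7  77.3]
scrtop 818 px [421.  213.6] rect [439.1 335.3] [22.6 22.1] 71.7 med [435.8 330.3  75.6]
scrtop 667 px [420.8 258.4] rect [484.9 338.9] [15.2 22.7] 8.2 med [482.3 334.5  70.8]
scrtop 533 px [424.7 307.7] rect [538.6 343.1] [22.5 21.9] 0.7 med [534.9 338.9  77.2]
[412.59711249 185.69035932 143.44909381] [-1.79961580e+02 -4.76778065e-03  1.74383929e+02] 27.687032756485483
```

View pics/L5c.png

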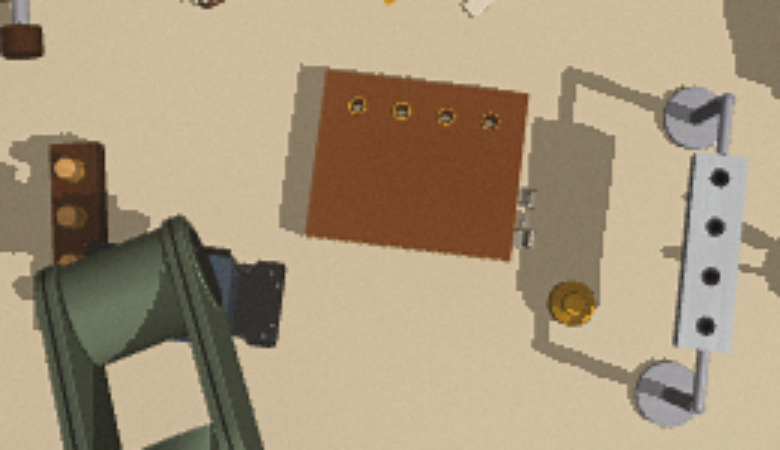

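The cover is clean and its four holes show at crop (357,106), (402,111), (446,116) and (490,121). The chips lie beside its right edge at (525,195) and (524,235). I check chip heights and measure the holes.

```bash
python3 - <<'E'
from h import *
import pickle
f=pickle.load(open('L5.pkl','rb'));w=cloud(f);g=f['pixels']
print(np.round(w[200:223,292:301,2]))
# cover mask, corners, holes
hsv=cv2.cvtColor(g,cv2.COLOR_RGB2HSV);z=w[...,2]
M=np.zeros(z.shape,bool);M[150:235,215:305]=((z>29)&(z<45))[150:235,215:305]
p=w[M];r=cv2.minAreaRect(p[:,:2].astype(np.float32));print(r,p[:,2].mean())
K=np.zeros(z.shape,np.uint8);K[168:186,232:290]=((hsv[...,0]>17)&(hsv[...,0]<35)&(hsv[...,2]>60))[168:186,232:290]
n,l,st,c=cv2.connectedComponentsWithStats(cv2.dilate(K,np.ones((3,3),np.uint8)))
for i in range(1,n):
    if st[i,4]>8: print(st[i,4],c[i],np.round(ray(f,*c[i],35),1))
a=np.radians(-5.7)
for y in(-72,-24,24,72): print(np.round(np.array(r[0])+[55*np.cos(a)-y*np.sin(a),55*np.sin(a)+y*np.cos(a)],1))
E
```

```text
[[36. -3.  3. -0.  4. -0.  1.  6.  2.]
 [34.  1. -1.  1.  3.  5. -3. -1. -2.]
 [33.  9.  4.  6. -5. -1.  3. -4.  0.]
 [35.  4.  9. 11.  2.  1.  2.  2. -5.]
 [36. 15.  2.  3. 15. 13. -0.  1.  2.]
 [23.  2.  8.  5. 13. 10. -4. -5.  6.]
 [ 4.  6.  4.  4. 14. 16. -2.  2. -0.]
 [ 6. 12.  2. 10. 17. 11. -3. -2.  5.]
 [ 1. -3.  4. nan 12. 13. -2.  0.  4.]
 [ 0. nan  1.  1. -3. -4.  2. -1.  2.]
 [ 2.  7.  3.  5.  1. -2. -0. -1.  1.]
 [ 2.  3. 15. 15. -3.  1.  2.  0.  4.]
 [-0. -1. 12. 14.  6.  1. -0.  4.  2.]
 [-5. -5. 17. 15. -3.  2. -4. -0. -2.]
 [ 2.  3. 17. 14.  1.  4.  1. -0.  3.]
 [ 1. -3. 17. 16. -4. -1.  2.  4.  4.]
 [ 1.  2.  5. 17. -3. -4.  2.  1. -2.]
 [15. 12. 10.  6. 13. 11.  3.  8. -2.]
 [11. 11. 10.  7. 10. 13.  5.  2.  0.]
 [13. 10. 12. 11. 12. 17. -2.  5.  0.]
 [ 9. 11. 11.  8. 18. 17. -1. -4. -0.]
 [ 9. 12.  9. 15. 10. 16.  2. -1.  1.]
 [ 5. 12. -0.  1. 15.  9.  3. -6.  1.]]
((551.3726196289062, -20.703903198242188), (221.12890625, 181.42344665527344), 84.34164428710938) 35.71585814464411
51 [283.52941176 168.23529412] [637.4 -99.6  35. ]
52 [238.57692308 174.61538462] [613.7  45.2  35. ]
56 [253.51785714 176.48214286] [608.6  -3.2  35. ]
51 [268.31372549 178.54901961] [602.8 -51.   35. ]
36 [282.38888889 180.52777778] [597.3 -96.4  35. ]
[598.9 -97.8]
[603.7 -50. ]
[608.5  -2.3]
[613.3  45.5]
```

>>> send_rows:
  steps:
    - [[0, 0, 0.5, 0, 0], [0, 0, 0.8, 0, 0], [0, 0, 0.8, 0, 0], [0, 0, 0.5, 0, 0], [0, 0, 0.2, 0, 0]]

```text
time_s: 21.33
ee_pos: [411.1, 183.8, 29.0]
ee_rot: [-179.8, -0.3, 174.2]
force: [-0.9, -0.0, -1.8]
gripper_width: 28.1
gripper_force: 30.0
```

>>> send_rows:
  steps:
    - [[0, 0, 0.08, 0, 0], [0, 0, 0, 0, 0], [0, 0, 0, 0, 0], [0, 0, 0, 0, 0.4], [0, 0, 0, 0, 0.6]]

```text
time_s: 21.75
ee_pos: [414.1, 186.3, 29.7]
ee_rot: [179.9, 0.2, 174.3]
force: [0.7, -0.7, 0.5]
gripper_width: 38.4
gripper_force: 0.0
```

>>> send_rows:
  steps:
    - [[0, 0, 0, 0, 0.6], [0, 0, 0, 0, 0.6], [0, 0, 0, 0, 0.6], [0, 0, -0.5, 0, 0.6], [0, 0, -0.8, 0, 0.6]]

```text
time_s: 22.17
ee_pos: [410.5, 185.0, 78.7]
ee_rot: [-179.8, -0.4, 174.3]
force: [-0.0, 1.0, 0.3]
gripper_width: 55.2
gripper_force: 0.0
```

>>> send_rows:
  steps:
    - [[0, 0, -0.8, 0, 0.6], [0, 0, -0.8, 0, 0.6], [0, 0, 0, 0.8, 0.6], [0, 0, 0, 0.9, 0.6], [0, 0, 0, 0.9, 0.6]]

```text
time_s: 22.58
ee_pos: [413.1, 186.1, 145.2]
ee_rot: [179.9, 0.1, 156.2]
force: [-1.3, 0.3, 0.6]
gripper_width: 54.8
gripper_force: 0.0
```

>>> send_rows:
  steps:
    - [[0, 0, 0, 0.9, 0.45], [0, 0, 0, 0.9, 0.45], [0, 0, 0, 0.9, 0.45], [0, 0, 0, 0.48, 0.45], [0, 0, 0, 0, 0.45]]

```text
time_s: 23.0
ee_pos: [412.7, 185.9, 144.4]
ee_rot: [180.0, 0.0, 134.6]
force: [0.3, -0.1, 0.1]
gripper_width: 40.9
gripper_force: 0.0
```

```bash
sed -i "s/^m.box('chip'.*/m.box('scr',(z>50),(172,215,225,260))\nm.box('chip',(z>37)\&(z<60)\&(hsv[...,1]<110),(215,150,305,235))/;s/'scrtop'/'wtop'/" look.py; python3 look.py L6
```

```text
bridge 1374 px [356.8 223.9] rect [ 461.7 -307.5] [ 52.2 312.7] 84.8 med [ 459.6 -306.5  159.6]
scr 1285 px [187.4 240.7] rect [414.9 154.2] [128.2  94.6] 9.4 med [403.8 136.9 508. ]
wtop 920 px [364.6  57.2] rect [389.3 331.2] [21.9 22.4] 52.2 med [388.  327.3  78.5]
wtop 962 px [406.5  99.8] rect [439.1 335.3] [22.2 22. ] 2.5 med [435.6 331.7  78.1]
wtop 975 px [445.6 139. ] rect [488.5 339.8] [22.5 22.1] 51.5 med [483.7 336.5  76.4]
wtop 1011 px [481.4 175.5] rect [537.9 343.8] [22.6 22.1] 47.7 med [532.1 340.8  74. ]
wtop 2210 px [258.5 199.6] rect [416.3 186.1] [28.3 70.1] 84.5 med [413.5 187.6  61.4]
[412.74099256 185.94137233 144.33362827] [-1.79995814e+02  3.16271945e-03  1.34692150e+02] 41.038322078417096
```

The scraper stands upright at about (414,187). Next is the first pin.

>>> send_rows:
  steps:
    - [[0.124, 1.0, 0, 0, 0.45], [0.124, 1.0, 0, 0, 0.45], [0.124, 1.0, 0, 0, 0.45], [0.124, 1.0, 0, 0, 0.45], [0.124, 1.0, 0, 0, 0.45]]

```text
time_s: 23.52
ee_pos: [538.7, 345.5, 144.2]
ee_rot: [-180.0, 0.0, 134.7]
force: [-0.2, 0.3, -0.2]
gripper_width: 41.0
gripper_force: 0.0
```

>>> send_rows:
  steps:
    - [[0, 0, 0, 0, 0.45], [0, 0, 0, 0, 0.45], [0, 0, 0, 0, 0.45], [0, 0, 0, 0, 0.45], [0, 0, 0, 0, 0.45]]

```text
time_s: 23.93
ee_pos: [537.1, 342.9, 144.7]
ee_rot: [-180.0, 0.0, 134.6]
force: [-0.4, -0.4, -0.3]
gripper_width: 40.8
gripper_force: 0.0
```

```bash
python3 look.py L7
```

```text
bridge 1376 px [356.8 223.8] rect [ 461.8 -306.6] [ 51.5 312.1] 84.4 med [ 459.7 -306.5  159.7]
scr 210 px [191.4 236.1] rect [413.8 187.7] [29.  69.5] 84.6 med [414.  186.9  62.3]
wtop 966 px [118.4  89.8] rect [390.2 332.3] [22.2 22. ] 82.3 med [393.5 335.   78.3]
wtop 2688 px [445.9 121. ] rect [610.2 509.4] [46.5 75.2] 42.4 med [594.  499.   70.9]
wtop 703 px [168.8 129.6] rect [439.6 336.5] [21.9 22.2] 66.2 med [441.2 339.7  78.8]
wtop 573 px [215.4 166.7] rect [489.1 341. ] [21.7 21.8] 49.1 med [488.6 343.7  78.8]
wtop 555 px [258.9 200.8] rect [538.5 344.8] [22.1 21.7] 12.8 med [536.2 347.6  78.8]
wtop 2480 px [ 54.2 223.1] rect [416.6 187.1] [29.8 69.7] 83.5 med [415.8 191.6  61.2]
wtop 885 px [498.8 233.6] rect [724.6 485.3] [25.6 42.1] 36.4 med [725.5 480.7  61.7]
wtop 831 px [405.2 243. ] rect [676.6 411.1] [31.8 30.5] 7.1 med [673.  412.9  59.2]
wtop 220 px [454.8 263.1] rect [729.6 435.8] [ 3.1 30.1] 5.2 med [729.6 434.3  55.2]
wtop 523 px [438.6 306.7] rect [750.5 388.7] [27.7 34.5] 46.2 med [746.9 391.9  69.5]
[537.40201571 343.11261167 144.93617457] [1.79985657e+02 1.23227151e-02 1.34563224e+02] 41.05492964598582
```

>>> send_rows:
  steps:
    - [[0.02, 0.037, 0.6, 0, 0.45], [0, 0, 0.8, 0, 0.45], [0, 0, 0.6, 0, 0.45], [0, 0, 0.3, 0, 0.45], [0, 0, 0.02, 0, 0.45]]

```text
time_s: 24.45
ee_pos: [536.5, 344.2, 49.0]
ee_rot: [-179.7, -0.1, 134.6]
force: [-0.3, -0.5, 0.5]
gripper_width: 40.9
gripper_force: 0.0
```

>>> send_rows:
  steps:
    - [[0, 0, 0, 0, 0.45], [0, 0, 0, 0, 0.45], [0, 0, 0, 0, 0], [0, 0, 0, 0, 0], [0, 0, 0, 0, 0]]

```text
time_s: 24.87
ee_pos: [538.8, 345.9, 52.7]
ee_rot: [179.9, 0.0, 134.6]
force: [-0.5, -0.3, -0.5]
gripper_width: 24.0
gripper_force: 0.2
```

>>> send_rows:
  steps:
    - [[0, 0, 0, 0, 0], [0, 0, 0, 0, 0], [0, 0, 0, 0, 0], [0, 0, 0, 0, 0]]

```text
time_s: 25.2
ee_pos: [538.8, 345.8, 52.6]
ee_rot: [179.9, 0.0, 134.6]
force: [-0.9, -0.3, 6.0]
gripper_width: 22.5
gripper_force: 30.0
```

>>> send_rows:
  steps:
    - [[0, 0, -0.4, 0, 0], [0, 0, -0.8, 0, 0], [0, 0, -0.8, 0, 0], [0, 0, -0.5, 0, 0], [0, 0, 0, 0, 0]]

```text
time_s: 25.62
ee_pos: [540.8, 347.2, 156.7]
ee_rot: [179.4, 0.1, 134.6]
force: [0.2, 0.5, 0.1]
gripper_width: 22.2
gripper_force: 30.0
```

>>> send_rows:
  steps:
    - [[-0.666, -0.394, 0, 0, 0], [-0.666, -0.394, 0, 0, 0], [-0.666, -0.394, 0, 0, 0], [-0.666, -0.394, 0, 0, 0], [-0.666, -0.394, 0, 0, 0]]

```text
time_s: 26.03
ee_pos: [575.1, 193.9, 150.0]
ee_rot: [-179.9, -0.1, 134.6]
force: [0.2, -0.0, -0.6]
gripper_width: 22.6
gripper_force: 30.0
```

>>> send_rows:
  steps:
    - [[-0.666, -0.394, 0, 0, 0], [-0.666, -0.394, 0, 0, 0], [-0.666, -0.394, 0, 0, 0], [-0.666, -0.394, 0, 0, 0], [-0.666, -0.394, 0, 0, 0]]

```text
time_s: 26.45
ee_pos: [612.5, 43.7, 150.0]
ee_rot: [-179.9, -0.1, 134.6]
force: [-0.1, 0.7, -0.9]
gripper_width: 22.5
gripper_force: 30.0
```

>>> send_rows:
  steps:
    - [[0, 0, 0, 0, 0], [0, 0, 0, 0, 0], [0, 0, 0, 0, 0], [0, 0, 0, 0, 0], [0, 0, 0, 0, 0]]

```text
time_s: 26.87
ee_pos: [612.7, 46.5, 151.2]
ee_rot: [-180.0, -0.0, 134.7]
force: [0.3, -0.4, -0.2]
gripper_width: 22.3
gripper_force: 30.0
```

```bash
python3 look.py L8|tail -1
```

```text
[612.88425428  46.30788382 151.43953583] [-1.79992579e+02 -7.47863488e-03  1.34679902e+02] 21.889328807975804
```

View pics/L8w.png

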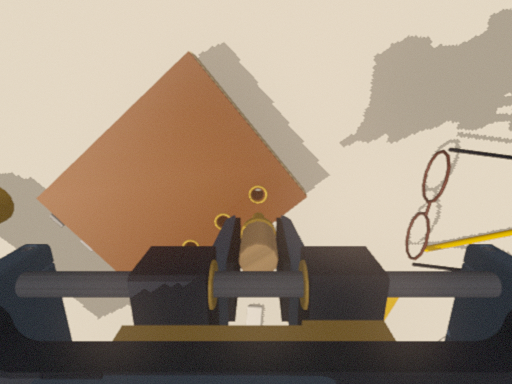

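The wrist view shows the held pin upright at (258,245), with hole rings at (258,195), (223,222) and (190,243). I locate the rings.

```bash
cat > ring.py <<'E'
from h import *
import sys,pickle
f=pickle.load(open(sys.argv[1]+'w.pkl','rb'));hsv=cv2.cvtColor(f['pixels'],cv2.COLOR_RGB2HSV)
K=((hsv[...,0]>17)&(hsv[...,0]<32)&(hsv[...,1]>100)&(hsv[...,2]>90)).astype(np.uint8);K[:150]=0;K[320:]=0
cs,_=cv2.findContours(K,cv2.RETR_EXTERNAL,cv2.CHAIN_APPROX_NONE)
for c in cs:
    (u,v),r=cv2.minEnclosingCircle(c)
    if 6<r<16: print(round(u,1),round(v,1),round(r,1),np.round(ray(f,u,v,35),1))
E
python3 ring.py L8
```

```text
390.5 308.0 13.3 [827.2  54.6  35. ]
190.0 244.5 8.0 [604.2 -49.3  35. ]
222.4 221.2 8.5 [610.9  -3.9  35. ]
257.5 194.0 9.6 [616.3  44.1  35. ]
```

>>> send_rows:
  steps:
    - [[-0.065, 0.045, 0.4, 0, 0], [0, 0, 0.5, 0, 0], [0, 0, 0.4, 0, 0], [0, 0, 0.25, 0, 0], [0, 0, 0, 0, 0]]

```text
time_s: 27.38
ee_pos: [614.6, 45.1, 87.2]
ee_rot: [-179.8, -0.2, 134.6]
force: [0.0, -0.6, -0.7]
gripper_width: 22.6
gripper_force: 30.0
```

>>> send_rows:
  steps:
    - [[0, 0, 0, 0, 0], [0, 0, 0, 0, 0], [0, 0, 0, 0, 0], [0, 0, 0, 0, 0]]

```text
time_s: 27.72
ee_pos: [616.9, 44.7, 90.7]
ee_rot: [179.9, 0.1, 134.6]
force: [0.4, -0.2, -0.3]
gripper_width: 22.5
gripper_force: 30.0
```

```bash
python3 look.py L9|tail -1; python3 ring.py L9; python3 -c "
import cv2
i=cv2.imread('pics/L9w.png')[130:330,180:340]
cv2.imwrite('pics/L9c.png',cv2.resize(i,None,fx=3,fy=3))"
```

```text
[616.60338558  44.6840098   90.25553962] [1.79946624e+02 5.28591328e-02 1.34595574e+02] 22.019089709407098
391.0 317.0 7.3 [782.5  57.4  35. ]
130.0 303.5 6.6 [ 597.7 -103.    35. ]
209.5 240.0 9.0 [607.2  -3.2  35. ]
```

View pics/L9c.png

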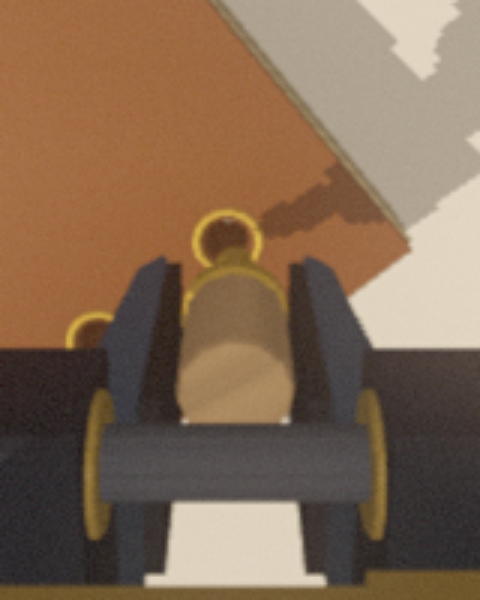

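```bash
python3 - <<'E'
from h import *
import pickle
f=pickle.load(open('L9w.pkl','rb'))
e=np.array([[-.7022,.712],[.712,.7022]])
for n,u,v,z in(('hole',228,240,35),('tip',234,257,46.7),('flange',236,300,80),('griptop',236,378,118),('tcp',0,0,0)):
    p=ray(f,180+u/3,130+v/3,z)[:2] if z else env.state()['ee_pos'][:2]
    print(n,np.round(p,1),np.round(e@p,1))
E
```

```text
hole [616.5  44.5] [-401.2  470.3]
tip [618.1  45.3] [-401.8  471.9]
flange [616.8  47.2] [-399.5  472.3]
griptop [615.9  47.9] [-398.3  472.2]
tcp [616.6  44.7] [-401.2  470.4]
```

>>> send_rows:
  steps:
    - [[0, -0.04, 0, 0, 0], [0, 0, 0.15, 0, 0], [0, 0, 0.15, 0, 0], [0, 0, 0.15, 0, 0], [0, 0, 0.1, 0, 0]]

```text
time_s: 28.23
ee_pos: [614.5, 43.4, 66.2]
ee_rot: [-179.9, -0.1, 134.6]
force: [1.0, 1.3, -0.2]
gripper_width: 22.0
gripper_force: 30.0
```

>>> send_rows:
  steps:
    - [[0, 0, 0.1, 0, 0], [0, 0, 0.1, 0, 0], [0, 0, 0.1, 0, 0], [0, 0, 0, 0, 0]]

```text
time_s: 28.57
ee_pos: [614.5, 43.5, 54.5]
ee_rot: [-179.9, -0.1, 134.6]
force: [-0.7, -0.5, -0.8]
gripper_width: 22.3
gripper_force: 30.0
```

>>> send_rows:
  steps:
    - [[0, 0, 0.08, 0, 0], [0, 0, 0.08, 0, 0], [0, 0, 0.02, 0, 0], [0, 0, 0, 0, 0], [0, 0, 0, 0, 0]]

```text
time_s: 28.98
ee_pos: [615.2, 43.5, 48.4]
ee_rot: [180.0, 0.0, 134.6]
force: [0.0, -0.5, -0.8]
gripper_width: 22.3
gripper_force: 30.0
```

>>> send_rows:
  steps:
    - [[0, 0, 0, 0, 0.3], [0, 0, 0, 0, 0.45], [0, 0, 0, 0, 0.45], [0, 0, 0, 0, 0.45], [0, 0, -0.4, 0, 0.45]]

```text
time_s: 29.4
ee_pos: [612.9, 43.4, 61.8]
ee_rot: [-179.7, -0.2, 134.6]
force: [-0.3, -0.9, -0.3]
gripper_width: 40.8
gripper_force: 0.0
```

>>> send_rows:
  steps:
    - [[0, 0, -0.7, 0, 0.45], [0, 0, -0.7, 0, 0.45], [0, 0, -0.7, 0, 0.45], [0.752, 0.299, 0, 0, 0.45], [0.752, 0.299, 0, 0, 0.45]]

```text
time_s: 29.82
ee_pos: [591.5, 102.9, 150.8]
ee_rot: [179.7, 0.2, 134.4]
force: [0.2, -0.2, -0.4]
gripper_width: 40.8
gripper_force: 0.0
```

>>> send_rows:
  steps:
    - [[0.752, 0.299, 0, 0, 0.45], [0.752, 0.299, 0, 0, 0.45], [0.752, 0.299, 0, 0, 0.45], [0.752, 0.299, 0, 0, 0.45], [0.752, 0.299, 0, 0, 0.45]]

```text
time_s: 30.23
ee_pos: [526.1, 253.6, 148.5]
ee_rot: [180.0, 0.0, 134.6]
force: [0.7, -0.4, 0.2]
gripper_width: 41.2
gripper_force: 0.0
```

>>> send_rows:
  steps:
    - [[0.752, 0.299, 0, 0, 0.45], [0.752, 0.299, 0, 0, 0.45], [0.752, 0.299, 0, 0, 0.45], [0, 0, 0, 0, 0.45], [0, 0, 0, 0, 0.45]]

```text
time_s: 30.65
ee_pos: [488.4, 342.9, 148.3]
ee_rot: [-180.0, 0.0, 134.8]
force: [0.7, -0.1, -1.0]
gripper_width: 41.0
gripper_force: 0.0
```

```bash
cat >> look.py <<'E'
f=pickle.load(open(sys.argv[1]+'.pkl','rb'));m.f=f;m.w=cloud(f);z=m.w[...,2]
m.box('cov>45',(z>50)&(z<110),(215,150,305,235))
E
python3 look.py L10
```

```text
bridge 1384 px [356.8 224. ] rect [ 461.7 -307.7] [ 52.2 312.3] 84.4 med [ 459.5 -306.3  159.7]
scr 209 px [191.3 236.2] rect [413.7 187.5] [29.3 69.6] 84.7 med [413.9 186.8  62.5]
wtop 705 px [166.6 130.6] rect [389.9 332.3] [21.8 22.1] 47.5 med [391.4 335.3  78.7]
wtop 2600 px [474.9 158.5] rect [607.  505.4] [36.9 74.2] 46.8 med [591.9 500.5  69.9]
wtop 576 px [212.6 167.1] rect [439.3 336.5] [21.8 22.3] 88.8 med [438.9 339.8  78.9]
wtop 544 px [255.5 200.9] rect [488.7 340.6] [21.8 21.6] 8.3 med [486.2 343.2  78.6]
wtop 1482 px [ 89.7 244.5] rect [405.1 187.6] [29.3 47.6] 83.6 med [404.8 192.3  61.2]
wtop 369 px [431.  264.2] rect [670.3 420.4] [37.3 17.9] 41.6 med [664.6 417.3  55.9]
wtop 102 px [445.6 317.1] rect [734.3 391.5] [ 4.2 19.2] 17.8 med [734.4 388.6  54.3]
[489.23221657 341.14507108 148.27584886] [-1.79975230e+02  3.59019104e-02  1.34600681e+02] 41.585457455833165
cov>45 45 px [238.3 173.4] rect [612.8  45.6] [21.2 19. ] 1.6 med [612.7  45.2  74.5]
```

>>> send_rows:
  steps:
    - [[0, 0, 0.6, 0, 0.45], [0, 0, 0.8, 0, 0.45], [0, 0, 0.6, 0, 0.45], [0, 0, 0.35, 0, 0.45], [0, 0, 0.05, 0, 0.45]]

```text
time_s: 31.17
ee_pos: [487.9, 338.9, 49.2]
ee_rot: [-179.6, -0.0, 134.5]
force: [0.4, 0.3, 0.4]
gripper_width: 40.8
gripper_force: 0.0
```

>>> send_rows:
  steps:
    - [[0, 0, 0, 0, 0.45], [0, 0, 0, 0, 0.45], [0, 0, 0, 0, 0], [0, 0, 0, 0, 0], [0, 0, 0, 0, 0]]

```text
time_s: 31.58
ee_pos: [489.6, 341.9, 53.4]
ee_rot: [179.9, 0.0, 134.6]
force: [-0.3, -0.4, 0.1]
gripper_width: 24.3
gripper_force: 0.2
```

>>> send_rows:
  steps:
    - [[0, 0, 0, 0, 0], [0, 0, 0, 0, 0], [0, 0, 0, 0, 0], [0, 0, 0, 0, 0]]

```text
time_s: 31.92
ee_pos: [489.5, 341.9, 53.3]
ee_rot: [179.9, 0.0, 134.6]
force: [-1.4, -1.3, 6.6]
gripper_width: 22.4
gripper_force: 30.0
```

>>> send_rows:
  steps:
    - [[0, 0, -0.4, 0, 0], [0, 0, -0.8, 0, 0], [0, 0, -0.8, 0, 0], [0, 0, -0.5, 0, 0], [0, 0, 0, 0, 0]]

```text
time_s: 32.33
ee_pos: [491.4, 343.5, 157.2]
ee_rot: [179.5, 0.1, 134.6]
force: [0.4, 1.0, -0.0]
gripper_width: 22.8
gripper_force: 30.0
```

>>> send_rows:
  steps:
    - [[-0.69, -0.327, 0, 0, 0], [-0.69, -0.327, 0, 0, 0], [-0.69, -0.327, 0, 0, 0], [-0.69, -0.327, 0, 0, 0], [-0.69, -0.327, 0, 0, 0]]

```text
time_s: 32.75
ee_pos: [539.0, 196.2, 151.1]
ee_rot: [-179.9, -0.0, 134.6]
force: [-0.0, 0.2, -0.3]
gripper_width: 22.8
gripper_force: 30.0
```

>>> send_rows:
  steps:
    - [[-0.69, -0.327, 0, 0, 0], [-0.69, -0.327, 0, 0, 0], [-0.69, -0.327, 0, 0, 0], [-0.69, -0.327, 0, 0, 0], [-0.69, -0.327, 0, 0, 0]]

```text
time_s: 33.17
ee_pos: [589.3, 52.0, 151.0]
ee_rot: [-179.9, -0.1, 134.6]
force: [0.4, -0.0, -1.3]
gripper_width: 22.1
gripper_force: 30.0
```

>>> send_rows:
  steps:
    - [[-0.69, -0.327, 0, 0, 0], [-0.69, -0.327, 0, 0, 0], [0, 0, 0, 0, 0], [0, 0, 0, 0, 0], [0, 0, 0, 0, 0]]

```text
time_s: 33.58
ee_pos: [609.1, -3.9, 151.3]
ee_rot: [-179.9, -0.1, 134.6]
force: [-0.7, 0.5, -0.3]
gripper_width: 22.0
gripper_force: 30.0
```

>>> send_rows:
  steps:
    - [[0, 0, 0.4, 0, 0], [0, 0, 0.5, 0, 0], [0, 0, 0.4, 0, 0], [0, 0, 0.2, 0, 0], [0, 0, 0, 0, 0]]

```text
time_s: 34.0
ee_pos: [608.0, -3.0, 90.2]
ee_rot: [-179.8, -0.2, 134.7]
force: [-0.2, -0.0, -0.7]
gripper_width: 22.4
gripper_force: 30.0
```

>>> send_rows:
  steps:
    - [[0, 0, 0, 0, 0], [0, 0, 0, 0, 0], [0, 0, 0, 0, 0], [0, 0, 0, 0, 0], [0, 0, 0, 0, 0]]

```text
time_s: 34.42
ee_pos: [610.2, -4.3, 93.1]
ee_rot: [179.9, 0.1, 134.6]
force: [-0.7, -0.4, -0.1]
gripper_width: 22.1
gripper_force: 30.0
```

```bash
python3 look.py L11|grep '^\['; python3 -c "
import cv2
i=cv2.imread('pics/L11w.png')[130:330,180:340]
cv2.imwrite('pics/L11c.png',cv2.resize(i,None,fx=3,fy=3))"
```

```text
[610.02100552  -4.41918996  92.76277665] [1.79972128e+02 3.54724689e-02 1.34584904e+02] 22.21961611277153
```

View pics/L11c.png

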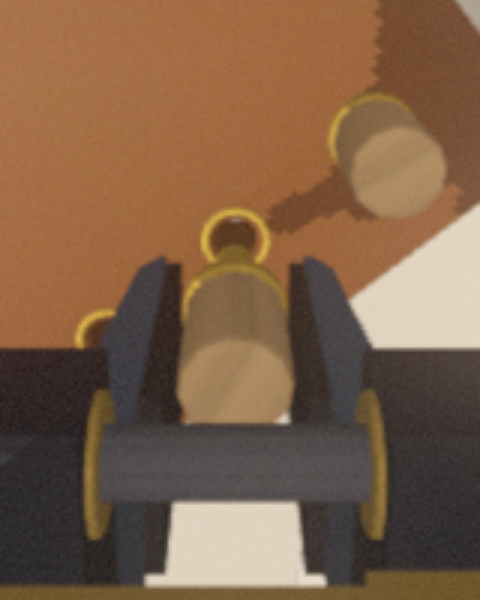

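The crop shows the ring at (235,238), in line with the held pin at x=235, and pin A seated at the upper right. I insert.

>>> send_rows:
  steps:
    - [[0, 0, 0.15, 0, 0], [0, 0, 0.15, 0, 0], [0, 0, 0.15, 0, 0], [0, 0, 0.15, 0, 0], [0, 0, 0.1, 0, 0]]

```text
time_s: 34.93
ee_pos: [609.4, -4.3, 63.1]
ee_rot: [-180.0, -0.1, 134.6]
force: [0.2, -0.4, -0.4]
gripper_width: 22.2
gripper_force: 30.0
```

>>> send_rows:
  steps:
    - [[0, 0, 0.1, 0, 0], [0, 0, 0.1, 0, 0], [0, 0, 0.1, 0, 0], [0, 0, 0.08, 0, 0], [0, 0, 0.02, 0, 0]]

```text
time_s: 35.35
ee_pos: [609.8, -4.3, 48.3]
ee_rot: [-180.0, -0.0, 134.6]
force: [-2.7, 0.1, 5.0]
gripper_width: 22.4
gripper_force: 30.0
```

>>> send_rows:
  steps:
    - [[0, 0, 0, 0, 0], [0, 0, 0, 0, 0], [0, 0, 0, 0, 0]]

```text
time_s: 35.6
ee_pos: [609.9, -4.3, 48.4]
ee_rot: [180.0, 0.0, 134.6]
force: [0.5, -0.2, -0.8]
gripper_width: 22.2
gripper_force: 30.0
```

>>> send_rows:
  steps:
    - [[0, 0, 0, 0, 0.3], [0, 0, 0, 0, 0.45], [0, 0, 0, 0, 0.45], [0, 0, 0, 0, 0.45], [0, 0, -0.4, 0, 0.45]]

```text
time_s: 36.02
ee_pos: [607.6, -4.3, 61.7]
ee_rot: [-179.7, -0.3, 134.6]
force: [-0.7, 0.3, 0.2]
gripper_width: 40.8
gripper_force: 0.0
```

>>> send_rows:
  steps:
    - [[0, 0, -0.7, 0, 0.45], [0, 0, -0.7, 0, 0.45], [0, 0, -0.7, 0, 0.45], [0.756, 0.247, 0, 0, 0.45], [0.756, 0.247, 0, 0, 0.45]]

```text
time_s: 36.43
ee_pos: [583.0, 52.3, 150.6]
ee_rot: [179.8, 0.2, 134.4]
force: [0.6, 1.9, -0.2]
gripper_width: 41.0
gripper_force: 0.0
```

>>> send_rows:
  steps:
    - [[0.756, 0.247, 0, 0, 0.45], [0.756, 0.247, 0, 0, 0.45], [0.756, 0.247, 0, 0, 0.45], [0.756, 0.247, 0, 0, 0.45], [0.756, 0.247, 0, 0, 0.45]]

```text
time_s: 36.85
ee_pos: [509.6, 196.2, 148.5]
ee_rot: [180.0, 0.0, 134.6]
force: [0.5, 0.9, 0.0]
gripper_width: 40.9
gripper_force: 0.0
```

>>> send_rows:
  steps:
    - [[0.756, 0.247, 0, 0, 0.45], [0.756, 0.247, 0, 0, 0.45], [0.756, 0.247, 0, 0, 0.45], [0.756, 0.247, 0, 0, 0.45], [0.756, 0.247, 0, 0, 0.45]]

```text
time_s: 37.27
ee_pos: [438.6, 338.6, 148.5]
ee_rot: [180.0, 0.0, 134.6]
force: [0.1, -0.2, -0.2]
gripper_width: 40.7
gripper_force: 0.0
```

>>> send_rows:
  steps:
    - [[0, 0, 0, 0, 0.45], [0, 0, 0, 0, 0.45], [0, 0, 0, 0, 0.45], [0, 0, 0, 0, 0.45]]

```text
time_s: 37.6
ee_pos: [439.9, 336.4, 148.3]
ee_rot: [-180.0, 0.0, 134.5]
force: [-0.6, 0.3, -0.2]
gripper_width: 40.8
gripper_force: 0.0
```

```bash
python3 look.py L12|grep -v ' [0-9]\{4\} px'
```

```text
scr 209 px [191.3 236.1] rect [413.9 187.1] [28.6 69.3] 84.5 med [413.9 187.3  62.6]
wtop 568 px [212.7 165.5] rect [389.5 332.1] [21.9 22.2] 80.5 med [389.2 335.4  78.8]
wtop 547 px [255.8 199.3] rect [438.9 336.3] [21.7 21.9] 4.8 med [436.6 339.   78.8]
wtop 180 px [445.  303.2] rect [672.7 390. ] [13.4 29.7] 61.0 med [666.7 392.4  56.1]
[440.06952969 336.29809503 148.31137868] [-1.79990794e+02  1.45077796e-02  1.34498835e+02] 41.25783831989913
cov>45 47 px [238.3 173.5] rect [613.   45.5] [20.  18.9] 2.4 med [612.4  45.4  74. ]
cov>45 48 px [253.2 175.5] rect [607.6  -1.6] [21.1 19.1] 1.3 med [606.6  -1.8  74.2]
```

>>> send_rows:
  steps:
    - [[0, 0, 0.6, 0, 0.45], [0, 0, 0.8, 0, 0.45], [0, 0, 0.6, 0, 0.45], [0, 0, 0.35, 0, 0.45], [0, 0, 0.05, 0, 0.45]]

```text
time_s: 38.12
ee_pos: [438.2, 335.1, 49.4]
ee_rot: [-179.6, -0.0, 134.5]
force: [0.0, -0.9, -0.6]
gripper_width: 40.8
gripper_force: 0.0
```

>>> send_rows:
  steps:
    - [[0, 0, 0, 0, 0.45], [0, 0, 0, 0, 0.45], [0, 0, 0, 0, 0], [0, 0, 0, 0, 0], [0, 0, 0, 0, 0]]

```text
time_s: 38.53
ee_pos: [440.0, 337.5, 53.3]
ee_rot: [179.9, 0.0, 134.6]
force: [-1.4, -0.2, -0.5]
gripper_width: 23.9
gripper_force: 0.2
```

>>> send_rows:
  steps:
    - [[0, 0, 0, 0, 0], [0, 0, 0, 0, 0], [0, 0, 0, 0, 0], [0, 0, 0, 0, 0]]

```text
time_s: 38.87
ee_pos: [439.9, 337.6, 53.3]
ee_rot: [179.9, 0.0, 134.6]
force: [-1.2, -1.3, 6.2]
gripper_width: 22.1
gripper_force: 30.0
```

>>> send_rows:
  steps:
    - [[0, 0, -0.4, 0, 0], [0, 0, -0.8, 0, 0], [0, 0, -0.8, 0, 0], [0, 0, -0.5, 0, 0], [0, 0, 0, 0, 0]]

```text
time_s: 39.28
ee_pos: [441.8, 339.2, 157.0]
ee_rot: [179.5, 0.1, 134.6]
force: [1.1, 0.7, -0.1]
gripper_width: 22.3
gripper_force: 30.0
```

>>> send_rows:
  steps:
    - [[-0.819, -0.324, 0, 0, 0], [-0.819, -0.324, 0, 0, 0], [-0.819, -0.324, 0, 0, 0], [-0.819, -0.324, 0, 0, 0], [-0.819, -0.324, 0, 0, 0]]

```text
time_s: 39.7
ee_pos: [508.0, 173.6, 151.0]
ee_rot: [-179.9, -0.1, 134.6]
force: [-0.1, 0.9, 0.8]
gripper_width: 22.3
gripper_force: 30.0
```

>>> send_rows:
  steps:
    - [[-0.819, -0.324, 0, 0, 0], [-0.819, -0.324, 0, 0, 0], [-0.819, -0.324, 0, 0, 0], [-0.819, -0.324, 0, 0, 0], [-0.819, -0.324, 0, 0, 0]]

```text
time_s: 40.12
ee_pos: [576.9, 11.4, 150.9]
ee_rot: [-179.9, -0.1, 134.6]
force: [-0.1, 0.2, -1.5]
gripper_width: 22.4
gripper_force: 30.0
```

>>> send_rows:
  steps:
    - [[-0.819, -0.324, 0, 0, 0], [-0.819, -0.324, 0, 0, 0], [0, 0, 0, 0, 0], [0, 0, 0, 0, 0], [0, 0, 0, 0, 0]]

```text
time_s: 40.53
ee_pos: [603.8, -51.5, 151.0]
ee_rot: [-179.9, -0.1, 134.6]
force: [0.0, 0.6, -0.7]
gripper_width: 22.5
gripper_force: 30.0
```

>>> send_rows:
  steps:
    - [[0, 0, 0.4, 0, 0], [0, 0, 0.5, 0, 0], [0, 0, 0.4, 0, 0], [0, 0, 0.2, 0, 0], [0, 0, 0, 0, 0]]

```text
time_s: 40.95
ee_pos: [602.8, -50.3, 90.2]
ee_rot: [-179.8, -0.2, 134.7]
force: [0.1, 1.0, -0.9]
gripper_width: 22.2
gripper_force: 30.0
```

>>> send_rows:
  steps:
    - [[0, 0, 0, 0, 0], [0, 0, 0, 0, 0], [0, 0, 0, 0, 0], [0, 0, 0, 0, 0], [0, 0, 0, 0, 0]]

```text
time_s: 41.37
ee_pos: [605.1, -51.9, 93.1]
ee_rot: [180.0, 0.1, 134.6]
force: [0.5, -1.2, -0.3]
gripper_width: 22.1
gripper_force: 30.0
```

```bash
python3 look.py L13|grep '^\['; python3 ring.py L11; echo; python3 ring.py L13
```

```text
[604.93222276 -51.88958121  92.77077406] [1.79974629e+02 3.72967732e-02 1.34587373e+02] 22.38688900577208
212.0 239.0 8.5 [601.9 -51.2  35. ]
303.0 173.5 15.0 [615.6  44.   35. ]

211.5 239.0 8.2 [596.5 -99.   35. ]
302.5 173.5 14.6 [610.3  -3.8  35. ]
```

>>> send_rows:
  steps:
    - [[0, 0, 0.15, 0, 0], [0, 0, 0.15, 0, 0], [0, 0, 0.15, 0, 0], [0, 0, 0.15, 0, 0], [0, 0, 0.1, 0, 0]]

```text
time_s: 41.88
ee_pos: [604.7, -51.9, 63.2]
ee_rot: [-180.0, -0.0, 134.6]
force: [0.8, -0.2, -0.2]
gripper_width: 22.4
gripper_force: 30.0
```

>>> send_rows:
  steps:
    - [[0, 0, 0.1, 0, 0], [0, 0, 0.1, 0, 0], [0, 0, 0.1, 0, 0], [0, 0, 0.08, 0, 0], [0, 0, 0.02, 0, 0]]

```text
time_s: 42.3
ee_pos: [604.7, -51.8, 48.3]
ee_rot: [-180.0, -0.0, 134.6]
force: [-0.0, 0.6, 4.5]
gripper_width: 22.5
gripper_force: 30.0
```

>>> send_rows:
  steps:
    - [[0, 0, 0, 0, 0], [0, 0, 0, 0, 0], [0, 0, 0, 0, 0]]

```text
time_s: 42.55
ee_pos: [604.7, -51.8, 48.3]
ee_rot: [-180.0, 0.0, 134.6]
force: [0.1, 0.7, -0.3]
gripper_width: 21.7
gripper_force: 30.0
```

>>> send_rows:
  steps:
    - [[0, 0, 0, 0, 0.3], [0, 0, 0, 0, 0.45], [0, 0, 0, 0, 0.45], [0, 0, 0, 0, 0.45], [0, 0, -0.4, 0, 0.45]]

```text
time_s: 42.97
ee_pos: [602.5, -51.6, 61.8]
ee_rot: [-179.8, -0.3, 134.6]
force: [-0.8, 0.7, -0.3]
gripper_width: 41.1
gripper_force: 0.0
```

>>> send_rows:
  steps:
    - [[0, 0, -0.7, 0, 0.45], [0, 0, -0.7, 0, 0.45], [0, 0, -0.7, 0, 0.45], [0.817, 0.225, 0, 0, 0.45], [0.817, 0.225, 0, 0, 0.45]]

```text
time_s: 43.38
ee_pos: [573.2, 7.0, 150.5]
ee_rot: [179.8, 0.2, 134.4]
force: [-0.2, 0.5, -1.2]
gripper_width: 40.9
gripper_force: 0.0
```

>>> send_rows:
  steps:
    - [[0.817, 0.225, 0, 0, 0.45], [0.817, 0.225, 0, 0, 0.45], [0.817, 0.225, 0, 0, 0.45], [0.817, 0.225, 0, 0, 0.45], [0.817, 0.225, 0, 0, 0.45]]

```text
time_s: 43.8
ee_pos: [488.0, 156.5, 148.5]
ee_rot: [180.0, 0.0, 134.6]
force: [0.3, 0.3, -0.3]
gripper_width: 40.8
gripper_force: 0.0
```

>>> send_rows:
  steps:
    - [[0.817, 0.225, 0, 0, 0.45], [0.817, 0.225, 0, 0, 0.45], [0.817, 0.225, 0, 0, 0.45], [0.817, 0.225, 0, 0, 0.45], [0.817, 0.225, 0, 0, 0.45]]

```text
time_s: 44.22
ee_pos: [405.3, 304.5, 148.5]
ee_rot: [180.0, 0.0, 134.6]
force: [1.5, -0.3, 0.0]
gripper_width: 41.3
gripper_force: 0.0
```

>>> send_rows:
  steps:
    - [[0.817, 0.225, 0, 0, 0.45], [0, 0, 0, 0, 0.45], [0, 0, 0, 0, 0.45], [0, 0, 0, 0, 0.45], [0, 0, 0, 0, 0.45]]

```text
time_s: 44.63
ee_pos: [390.3, 331.9, 148.3]
ee_rot: [-180.0, 0.0, 134.5]
force: [1.1, 0.8, 0.3]
gripper_width: 41.2
gripper_force: 0.0
```

```bash
python3 look.py L14|grep -v ' [0-9]\{4\} px'
```

```text
scr 212 px [191.4 236.1] rect [413.8 187.5] [28.9 69.6] 83.5 med [413.9 186.8  62.5]
wtop 547 px [255.9 198.9] rect [389. 332.] [22.1 21.7] 76.9 med [386.9 334.9  78.7]
[390.41912701 331.84223042 148.34658375] [-1.79993532e+02  1.59041966e-02  1.34487346e+02] 41.07631630268961
cov>45 47 px [238.3 173.4] rect [613.4  44.9] [21. 21.] 20.8 med [613.   45.4  74.2]
cov>45 48 px [253.2 175.5] rect [607.5  -1.7] [19.1 21.1] 90.0 med [606.7  -1.8  74.2]
cov>45 47 px [268.2 177.4] rect [602.  -48.9] [21.2 19.3] 4.8 med [602.6 -48.9  74.6]
```

>>> send_rows:
  steps:
    - [[0, 0, 0.6, 0, 0.45], [0, 0, 0.8, 0, 0.45], [0, 0, 0.6, 0, 0.45], [0, 0, 0.35, 0, 0.45], [0, 0, 0.05, 0, 0.45]]

```text
time_s: 45.15
ee_pos: [388.7, 330.6, 49.6]
ee_rot: [-179.6, -0.0, 134.5]
force: [-0.4, 0.0, -0.5]
gripper_width: 41.0
gripper_force: 0.0
```

>>> send_rows:
  steps:
    - [[0, 0, 0, 0, 0.45], [0, 0, 0, 0, 0.45], [0, 0, 0, 0, 0], [0, 0, 0, 0, 0], [0, 0, 0, 0, 0]]

```text
time_s: 45.57
ee_pos: [390.2, 333.1, 53.3]
ee_rot: [179.9, 0.0, 134.6]
force: [-0.3, -0.7, 0.5]
gripper_width: 24.0
gripper_force: 0.2
```

>>> send_rows:
  steps:
    - [[0, 0, 0, 0, 0], [0, 0, 0, 0, 0], [0, 0, 0, 0, 0], [0, 0, 0, 0, 0]]

```text
time_s: 45.9
ee_pos: [390.2, 333.1, 53.2]
ee_rot: [179.9, 0.0, 134.6]
force: [-0.8, -0.6, 5.6]
gripper_width: 22.4
gripper_force: 30.0
```

>>> send_rows:
  steps:
    - [[0, 0, -0.4, 0, 0], [0, 0, -0.8, 0, 0], [0, 0, -0.8, 0, 0], [0, 0, -0.5, 0, 0], [0, 0, 0, 0, 0]]

```text
time_s: 46.32
ee_pos: [392.0, 334.8, 156.8]
ee_rot: [179.5, 0.1, 134.6]
force: [0.0, -0.3, -0.9]
gripper_width: 22.5
gripper_force: 30.0
```

>>> send_rows:
  steps:
    - [[-0.876, -0.297, 0, 0, 0], [-0.876, -0.297, 0, 0, 0], [-0.876, -0.297, 0, 0, 0], [-0.876, -0.297, 0, 0, 0], [-0.876, -0.297, 0, 0, 0]]

```text
time_s: 46.73
ee_pos: [470.2, 164.7, 151.1]
ee_rot: [-179.9, -0.0, 134.6]
force: [0.5, 1.1, -0.3]
gripper_width: 22.4
gripper_force: 30.0
```

>>> send_rows:
  steps:
    - [[-0.876, -0.297, 0, 0, 0], [-0.876, -0.297, 0, 0, 0], [-0.876, -0.297, 0, 0, 0], [-0.876, -0.297, 0, 0, 0], [-0.876, -0.297, 0, 0, 0]]

```text
time_s: 47.15
ee_pos: [551.0, -1.8, 151.0]
ee_rot: [-179.9, -0.1, 134.6]
force: [1.4, 0.1, -0.7]
gripper_width: 22.5
gripper_force: 30.0
```

>>> send_rows:
  steps:
    - [[-0.876, -0.297, 0, 0, 0], [-0.876, -0.297, 0, 0, 0], [-0.876, -0.297, 0, 0, 0], [0, 0, 0, 0, 0], [0, 0, 0, 0, 0]]

```text
time_s: 47.57
ee_pos: [599.3, -101.4, 150.5]
ee_rot: [-179.9, -0.1, 134.4]
force: [-0.6, -0.0, -0.3]
gripper_width: 22.1
gripper_force: 30.0
```

>>> send_rows:
  steps:
    - [[0, 0, 0.4, 0, 0], [0, 0, 0.5, 0, 0], [0, 0, 0.4, 0, 0], [0, 0, 0.2, 0, 0], [0, 0, 0, 0, 0]]

```text
time_s: 47.98
ee_pos: [597.4, -98.4, 89.8]
ee_rot: [-179.8, -0.3, 134.7]
force: [-0.5, 0.0, -0.7]
gripper_width: 22.2
gripper_force: 30.0
```

>>> send_rows:
  steps:
    - [[0, 0, 0, 0, 0], [0, 0, 0, 0, 0], [0, 0, 0, 0, 0], [0, 0, 0, 0, 0], [0, 0, 0, 0, 0]]

```text
time_s: 48.4
ee_pos: [600.0, -100.0, 93.1]
ee_rot: [180.0, 0.1, 134.6]
force: [0.6, 1.1, -0.4]
gripper_width: 22.1
gripper_force: 30.0
```

```bash
python3 look.py L15|grep '^\['; python3 ring.py L15; python3 -c "
import cv2
i=cv2.imread('pics/L15w.png')[130:330,180:340]
cv2.imwrite('pics/L15c.png',cv2.resize(i,None,fx=3,fy=3))"
```

```text
[ 599.78834175 -100.04783959   92.75488706] [1.79977284e+02 3.84402693e-02 1.34583095e+02] 22.40702506204354
444.0 298.4 10.1 [786.6 -40.3  35. ]
303.5 173.0 14.8 [605.4 -51.   35. ]
14.0 150.5 13.0 [ 428.6 -199.6   35. ]
```

View pics/L15c.png

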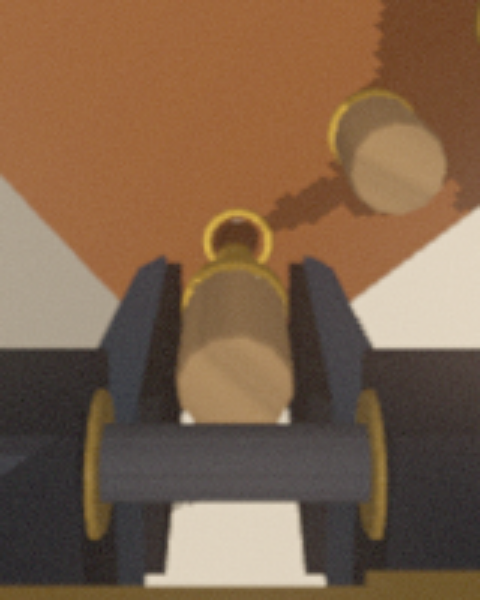

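The crop shows ring 1 at (237,238), in line with the held pin. I insert, release and retreat upwards.

>>> send_rows:
  steps:
    - [[0, 0.01, 0.15, 0, 0], [0, 0, 0.15, 0, 0], [0, 0, 0.15, 0, 0], [0, 0, 0.15, 0, 0], [0, 0, 0.1, 0, 0]]

```text
time_s: 48.92
ee_pos: [600.0, -99.7, 63.3]
ee_rot: [-180.0, -0.0, 134.6]
force: [1.1, 0.5, -0.1]
gripper_width: 22.5
gripper_force: 30.0
```

>>> send_rows:
  steps:
    - [[0, 0, 0.1, 0, 0], [0, 0, 0.1, 0, 0], [0, 0, 0.1, 0, 0], [0, 0, 0.08, 0, 0], [0, 0, 0.02, 0, 0]]

```text
time_s: 49.33
ee_pos: [600.1, -99.7, 48.2]
ee_rot: [-180.0, 0.0, 134.6]
force: [-0.8, 0.0, 4.5]
gripper_width: 22.2
gripper_force: 30.0
```

>>> send_rows:
  steps:
    - [[0, 0, 0, 0, 0], [0, 0, 0, 0, 0], [0, 0, 0, 0, 0.3], [0, 0, 0, 0, 0.45], [0, 0, 0, 0, 0.45]]

```text
time_s: 49.75
ee_pos: [599.4, -99.6, 48.3]
ee_rot: [-180.0, -0.0, 134.6]
force: [-0.6, 0.1, -0.3]
gripper_width: 37.8
gripper_force: 0.0
```

>>> send_rows:
  steps:
    - [[0, 0, 0, 0, 0.45], [0, 0, -0.4, 0, 0.45], [0, 0, -0.8, 0, 0.45], [0, 0, -0.8, 0, 0.45], [0, 0, -0.8, 0, 0.45]]

```text
time_s: 50.17
ee_pos: [599.3, -99.6, 161.3]
ee_rot: [-179.9, -0.1, 134.6]
force: [0.5, 0.4, -0.4]
gripper_width: 41.3
gripper_force: 0.0
```

>>> send_rows:
  steps:
    - [[0.7, 0, -0.7, 0, 0.45], [0.7, 0.2, -0.7, 0, 0.45], [0.7, 0.2, 0, 0, 0.45], [0.7, 0.2, 0, 0, 0.45], [0.7, 0.2, 0, 0, 0.45]]

```text
time_s: 50.58
ee_pos: [523.6, 23.4, 217.1]
ee_rot: [179.9, 0.0, 134.6]
force: [-1.0, -0.3, -1.0]
gripper_width: 41.1
gripper_force: 0.0
```

>>> send_rows:
  steps:
    - [[0.7, 0.2, 0, 0, 0.45], [0.7, 0.2, 0, 0, 0.45], [0.7, 0.2, 0, 0, 0.45], [0, 0, 0, 0, 0.45], [0, 0, 0, 0, 0.45]]

```text
time_s: 51.0
ee_pos: [481.9, 99.9, 216.6]
ee_rot: [-180.0, 0.0, 134.7]
force: [0.3, -0.5, 0.2]
gripper_width: 41.1
gripper_force: 0.0
```

```bash
python3 look.py L16|grep -v wtop; python3 - <<'E'
from h import *
import pickle
w=cloud(pickle.load(open('L16.pkl','rb')));z=w[...,2]
print('chip zone max',np.nanmax(z[198:226,296:302]))
f=pickle.load(open('L16.pkl','rb'))
i=cv2.cvtColor(f['pixels'][140:290,120:380],cv2.COLOR_RGB2BGR);cv2.imwrite('pics/L16c.png',cv2.resize(i,None,fx=3,fy=3))
E
```

```text
bridge 1380 px [356.8 223.9] rect [ 461.6 -307.3] [ 50.8 312.4] 84.1 med [ 459.7 -306.2  159.6]
scr 1515 px [193.7 231.6] rect [415.6 123.1] [ 86.8 155. ] 1.4 med [432.5 126.4 577.9]
[482.85772207  98.68205395 216.46318507] [1.79999562e+02 4.79451112e-02 1.34596615e+02] 40.75609256660474
cov>45 46 px [238.2 173.4] rect [613.2  45.4] [21.4 18.9] 1.6 med [613.1  45.4  75.5]
cov>45 46 px [253.2 175.4] rect [607.6  -1.7] [21.  18.9] 1.4 med [607.6  -1.8  74.2]
cov>45 46 px [268.2 177.3] rect [602.3 -48.9] [20.8 19.3] 3.2 med [602.  -49.   74.6]
cov>45 47 px [283.3 179.3] rect [597.5 -97.5] [20.5 20.6] 40.3 med [597.5 -96.1  73.7]
chip zone max 20.889220106119183
```

View pics/L16c.png

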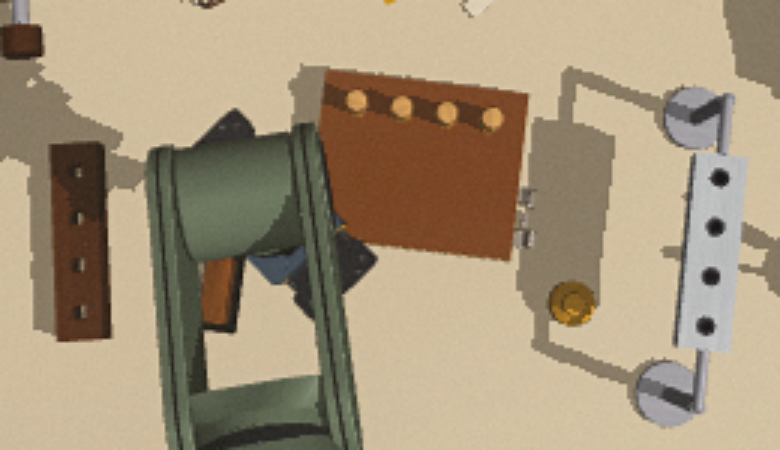

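All four pins are seated (tops at about 74.5 mm), the chips beside the cover reach at most 21 mm, the bridge still hangs, and the scraper is standing. I hand in.

```bash
python3 -c "
from workcell import env
print(env.job_done())"
```

```text
the job is handed in; nothing more can be done
None
```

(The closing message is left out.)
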